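# Ballast the model hull and close its hatch

### The job

Pour all six brass ballast slugs from the handled cup into the open hold of the grey ship hull in the clamp, then close the hold with the red hatch cover, lip down and wooden bar up, square on the hull and fully home. Leave the empty cup standing upright on the desk, and do not disturb the lifeboats, the bell or the sanding stick.

Things in the scene. Friction and masses are not known exactly. Their poses are not given: they have to be found in the camera images.
- hull: grey ship hull 214 mm long, 82 mm wide, held in a dark iron bench clamp; both fixed. Origin on the desk under the hold's centre, x to the bow (118 mm ahead; stern 96 mm behind), z up. Keel at 40 mm, deck at 112 mm above the desk. The clamp, all below 64 mm, covers 50 mm either way in x, and in y from +65 mm to -118 mm (screw and cross bar, 36 mm high)
- hold (a point): centre of the floor of the hull's open hold, 70 mm above the desk; axes as the hull's. The hold is a plain rectangular well, 116 mm along x, 66 mm along y and 47 mm deep; its walls are 8 mm thick
- hold_top (a point): centre of the hold's mouth, level with the top of its walls, 117 mm above the desk; axes as the hull's
- cup: open round aluminium cup with a dark wooden handle, holding the slugs. Origin: centre of its underside, z up. 66 mm high, outer radius 33 mm at the foot, 40 mm at the rim, wall 4 mm, floor 5 mm. The handle is a level straight bar along -x, from 37 to 136 mm from the cup's axis, 14 mm wide (y), 18 mm high, its middle 56 mm above the underside. About 140 g empty
- cup_rim (a point): centre of the cup's mouth, 66 mm above its underside
- cover: red hatch cover, about 80 g: plate 130 x 80 x 5 mm; under it a lip 108 x 58 mm, 8 mm deep, that drops into the hold with 4 mm to spare all round; on it a wooden bar 64 mm long (x), 12 mm wide, 13 to 43 mm above the origin. Origin: centre of the lip's underside, x along the length, z up out of the bar side. Starts on the desk, lip down. Seated, its origin is 8 mm below hold_top
- slug0_c (a point): centre of a brass ballast slug, a round-ended rod 17 mm thick and 24 mm long, about 35 g; starts in the cup
- slug1_c (a point): centre of a brass ballast slug, a round-ended rod 17 mm thick and 24 mm long, about 35 g; starts in the cup
- slug2_c (a point): centre of a brass ballast slug, a round-ended rod 17 mm thick and 24 mm long, about 35 g; starts in the cup
- slug3_c (a point): centre of a brass ballast slug, a round-ended rod 17 mm thick and 24 mm long, about 35 g; starts in the cup
- slug4_c (a point): centre of a brass ballast slug, a round-ended rod 17 mm thick and 24 mm long, about 35 g; starts in the cup
- slug5_c (a point): centre of a brass ballast slug, a round-ended rod 17 mm thick and 24 mm long, about 35 g; starts in the cup
- lifeboat_a: olive plastic lifeboat with three light thwarts, 96 x 40 x 27 mm, loose bystander; origin at the centre of its underside, x along its length, z up
- lifeboat_b: olive plastic lifeboat with three light thwarts, 96 x 40 x 27 mm, loose bystander; origin at the centre of its underside, x along its length, z up
- bell: pewter ship's bell replica standing on its mouth, 60 mm across, 58 mm high, loose bystander; origin at the centre of its underside
- sanding_stick: flat wooden sanding stick 180 x 24 x 8 mm with a brown grit half, loose bystander lying on the desk; origin at the centre of its underside, x along its length
Mind the look-alikes: they are no part of the job. Of the things like the cover, leave any that is pink; of the rest the smaller one is meant.

How it is judged:
On the way, in this order (a step that is already met when the one before it is completed fails the run):
1. the cup is held tipped over the hold (angle between cup's own z axis and vertical above 1 rad and height (world z) of cup_rim above 0.11 m and horizontal distance between cup_rim and hold below 0.14 m), for 0.05 s.
2. all six slugs lie in the hold, below its rim (x of slug0_c in the frame of hold between -0.058 and 0.058 m and y of slug0_c in the frame of hold between -0.033 and 0.033 m and z of slug0_c in the frame of hold between 0 and 0.04 m and x of slug1_c in the frame of hold between -0.058 and 0.058 m and y of slug1_c in the frame of hold between -0.033 and 0.033 m and z of slug1_c in the frame of hold between 0 and 0.04 m and x of slug2_c in the frame of hold between -0.058 and 0.058 m and y of slug2_c in the frame of hold between -0.033 and 0.033 m and z of slug2_c in the frame of hold between 0 and 0.04 m and x of slug3_c in the frame of hold between -0.058 and 0.058 m and y of slug3_c in the frame of hold between -0.033 and 0.033 m and z of slug3_c in the frame of hold between 0 and 0.04 m and x of slug4_c in the frame of hold between -0.058 and 0.058 m and y of slug4_c in the frame of hold between -0.033 and 0.033 m and z of slug4_c in the frame of hold between 0 and 0.04 m and x of slug5_c in the frame of hold between -0.058 and 0.058 m and y of slug5_c in the frame of hold between -0.033 and 0.033 m and z of slug5_c in the frame of hold between 0 and 0.04 m), for 0.2 s.
At the end, for the whole second after the job is handed in: All six slugs in the hold (centres under 40 mm above its floor); cover lip down in the mouth, within 7 mm, level within 0.06 rad, square within 0.15 rad, fully home (origin 5 to 11 mm below the mouth); cup upright on the desk (tilt under 0.1 rad); cup and cover at rest (all of step 2 and x of cover in the frame of hold_top between -0.007 and 0.007 m and y of cover in the frame of hold_top between -0.007 and 0.007 m and z of cover in the frame of hold_top between -0.011 and -0.005 m and angle between cover's own z axis and vertical below 0.06 rad and angle between the x axis of cover and the x axis of hold_top, either way round below 0.15 rad and linear speed of each of cover, cup below 0.03 m/s and angle between cup's own z axis and vertical below 0.1 rad and height (world z) of cup between -0.004 and 0.008 m); the robot touches nothing.
It fails at once if a lifeboat is moved more than 25 mm (distance of lifeboat_a from where it was at the start of the episode above 0.025 m).
It fails at once if a lifeboat is moved more than 25 mm (distance of lifeboat_b from where it was at the start of the episode above 0.025 m).
It fails at once if a bell is moved more than 25 mm (distance of bell from where it was at the start of the episode above 0.025 m).
It fails at once if a sanding stick is moved more than 25 mm (distance of sanding_stick from where it was at the start of the episode above 0.025 m).
It also fails if it takes over 72 s, if anything falls off the work surface, if the arm or the gripper's body presses on something with over 40 N, if the wrist force passes 120 N, or if a joint passes its speed limit or range.

### The arm

A 6-joint arm with a two-finger parallel gripper is mounted at the origin on the work surface. World frame = base frame: x ahead of the robot, y to its left, z up, the work surface at z = 0. Lengths are in m, angles in rad, forces in N, time in s.
With the tool pointing down it reaches from about 0.375 to 0.9 m from the base axis. Payload 3.1 kg.
Tool frame: the origin (TCP) lies on the centre line of the jaws, within the pads' length; the fingertips stand 25 mm ahead of it and the grasp point (between the pads) lies 6 mm ahead of it (manip.tips_ahead is the distance from the TCP to the fingertips, in m); z points along the fingers, y is the direction in which the jaws open and shut (so a half turn about z gives the same grasp; the last joint's range is limited). The gripper opens to 85 mm and grips with 20 to 120 N. Pads are 22 mm wide; open, the fingers measure 114 mm over their backs; the gripper's body (76 mm by 85 mm) begins 54 mm behind the grasp point. The pads swing forward as they close: fully open they stand 13 mm farther back than shut.
Start: joints at [-1.327, 0.527, 1.433, -0, 1.181, -0.178], TCP at [0.256, -0.57, 0.256] pointing down, gripper open.
Joint ranges: [-3.08, 3.08], [-0.75, 2.2], [0.22, 2.44], [-1.43, 4.57], [0, 2.65], [-2.85, 2.85]. Speed limits (rad/s): [2.79, 2.79, 3.14, 3.14, 3.14, 3.14].

### API

Orientations are given as a unit quaternion [x, y, z, w].
In Python, from station import manip gives the robot as it stands.
- The arm moves only by the tool play_rows, never from a script. Its argument "steps" is a list that holds one entry, the list of rows, each a list of 6 numbers: the shift along the tool's x, y, z in m, then the turn, a rotation vector about the tool's x, y, z in degrees. In form: [[[x, y, z, rx, ry, rz], ...]]. A call has 1 to 10 rows; each row shifts and turns the commanded pose from where the row before left it, along the tool's axes as they then stand; what a row does not reach is not made up. A row lasts 1/8 s, in which the tool goes at most 62.5 mm and 10.7 degrees, less where a joint would pass 70% of its speed; a pose out of reach is approached as far as the arm can. A call is refused whole if a number of a shift passes 0.0625 or a number of a turn 10.7, either way. A call with a gripper value outside its range is refused whole. "fingers" is the opening, from 0 (shut) to 1 (fully open), set as the call begins (left out, the last holds). The fingers move at their own pace and stop on an object; "squeeze" is the grip in N (left out, the last holds). Time passes only in rows, so rows that do not move let the fingers close. It gives the time, the measured TCP pose, the force and the opening at its end, in the units of the state.
- manip.sense(): the state, without advancing time (a new reading comes with each control period).
- manip.snapshot(name): name is "scene" or "side" or "wrist"; returns a dict with "img" (400x640x3 uint8, red, green, blue), "K" (3x3 intrinsics, pixels), "k1" (the pictures are not rectified: a ray, as slopes to the right and down, at radius r is drawn at 1 + k1 r^2 times it, then the intrinsics apply), "world_from_camera" (4x4, takes a point from camera to world coordinates). Camera axes: x right, y down, z forward; pixel columns grow to the right and rows downward; lengths in m; the calibration is good to about 2 mm. A picture is of the moment at which its call begins. There is no depth.
- manip.sign_off(): hands the job in, once; it reports no verdict.
Trained networks look in a picture, given as the dict that the camera call returned (one of the last four; its "shot" number tells which), for a name from the list of things; names that differ only in an ending like _2 or _b are one class to them, and where a whole thing is asked for, a point or a joint stands for the part that bears it (a point fixed in the world has none). Each returns a list of dicts, best first, with "score" (0 to 1); they miss things now and then, are a little off and sometimes report something else, mostly with a low value. They report only what shows in the picture. A call takes as long as a camera call. They do not tell look-alikes from the thing itself.
- manip.regions_of(label, picture): "pixels" (400x640 bool, what is visible of it) and "rect" ([left, top, right, bottom] in pixels, round what is visible of it).
- manip.pinpoint(label, picture): "point" ([column, row] in pixels: a listed point, or the origin of a listed thing).
The state is a dict: "t": time; "q": joint angles; "qd": joint speeds; "tau": joint torques, N m; "tcp_pos": TCP position; "tool_rot": TCP orientation; "force": force on the tool from outside, world axes, zero at the start; "ft_torque": the same for the moment, N m; "finger_gap": opening from 0.0 (shut) to 1.0 (fully open).
Only numpy, scipy, OpenCV 4.12 (cv2) and the standard library are available. Lean on these libraries where they do the work, as an engineer would, in place of code of your own. Each camera call takes 0.05 s, during which the arm holds its last target.

## Working session

There is one attempt and no reset: what is moved stays moved. The work goes in short steps, Python scripts to look and compute and a tool call to move; the robot and the scene stay as the last step left them, time stands still between calls to the robot, and variables do not carry over. Pictures are saved under pics/ and viewed, and the job is handed in when it is done.

Besides the shell and the picture viewer there is one more tool, called after ">>>" by a JSON object that holds its "method" and its "body". play_rows: Moves the arm, as the interface text tells. Its arguments: {"type":"object","properties":{"steps":{"type":"array"},"fingers":{"type":"number"},"squeeze":{"type":"number"}},"required":["steps"]}

```bash
mkdir -p pics; ls; cat > h.py <<'E'
import numpy as np, cv2
from station import manip
from scipy.spatial.transform import Rotation as R
def snap(n,name=None):
    s=manip.snapshot(n)
    if name: cv2.imwrite(f'pics/{name}.png',cv2.cvtColor(s['img'],cv2.COLOR_RGB2BGR))
    return s
def ray(s,p):
    K=s['K'];k=s['k1']
    xd=np.array([(p[0]-K[0,2])/K[0,0],(p[1]-K[1,2])/K[1,1]])
    x=xd.copy()
    for _ in range(30): x=xd/(1+k*(x@x))
    T=np.array(s['world_from_camera'])
    return T[:3,3],T[:3,:3]@np.array([x[0],x[1],1])
def atz(s,p,z):
    o,d=ray(s,p); return o+d*(z-o[2])/d[2]
def proj(s,P):
    T=np.linalg.inv(np.array(s['world_from_camera'])); c=T[:3,:3]@np.array(P)+T[:3,3]
    x=c[:2]/c[2]; x=x*(1+s['k1']*(x@x)); K=s['K']
    return np.array([K[0,0]*x[0]+K[0,2],K[1,1]*x[1]+K[1,2]])
E
python3 - <<'E'
from h import *
np.set_printoptions(precision=4,suppress=True)
for n in ['scene','side','wrist']:
    s=snap(n,n+'0'); print(n,s['K'].tolist() if hasattr(s['K'],'tolist') else s['K'],s['k1'],np.array(s['world_from_camera']).round(3).tolist())
    if n!='wrist':
      for l in ['hull','hold_top','hold','cup','cup_rim','cover','lifeboat_a','bell','sanding_stick']:
        print(l,[(np.round(r['point']).tolist(),round(r['score'],2)) for r in manip.pinpoint(l,s)][:4])
st=manip.sense();print(st['t'],st['tcp_pos'],st['tool_rot'],manip.tips_ahead)
E
```

```text
pics
scene [[434.0910857280078, 0.0, 319.2366452311997], [0.0, 434.0910857280078, 201.8057901941707], [0.0, 0.0, 1.0]] -0.08322617062422308 [[-0.834, 0.408, -0.372, 1.043], [0.552, 0.625, -0.552, 0.6], [0.007, -0.665, -0.747, 1.001], [0.0, 0.0, 0.0, 1.0]]
hull [([346.0, 242.0], 0.65)]
hold_top [([350.0, 213.0], 0.96)]
hold [([347.0, 223.0], 0.67)]
cup [([422.0, 326.0], 0.97), ([422.0, 316.0], 0.6)]
cup_rim [([422.0, 313.0], 0.75)]
cover [([274.0, 173.0], 0.86), ([306.0, 135.0], 0.74), ([246.0, 218.0], 0.64), ([419.0, 326.0], 0.34)]
lifeboat_a [([407.0, 245.0], 0.84), ([354.0, 189.0], 0.52)]
bell [([374.0, 213.0], 0.49)]
sanding_stick [([277.0, 274.0], 0.64)]
side [[380.48293990377323, 0.0, 319.65823849595296], [0.0, 380.48293990377323, 203.2503945310611], [0.0, 0.0, 1.0]] 0.02119999286864572 [[-0.996, -0.061, 0.066, 0.554], [-0.09, 0.606, -0.791, 0.71], [0.008, -0.793, -0.609, 0.644], [0.0, 0.0, 0.0, 1.0]]
hull [([341.0, 241.0], 0.87)]
hold_top [([345.0, 208.0], 0.97)]
hold [([338.0, 221.0], 0.69)]
cup [([332.0, 364.0], 0.92)]
cup_rim [([329.0, 343.0], 0.59)]
cover [([335.0, 167.0], 0.7), ([389.0, 151.0], 0.7), ([274.0, 183.0], 0.63), ([342.0, 239.0], 0.21)]
lifeboat_a [([399.0, 282.0], 0.73), ([393.0, 212.0], 0.66)]
bell [([385.0, 234.0], 0.82)]
sanding_stick [([339.0, 239.0], 0.67), ([254.0, 236.0], 0.58)]
wrist [[329.4649005227587, 0.0, 320.00839177304493], [0.0, 329.4649005227587, 193.95086549088745], [0.0, 0.0, 1.0]] -0.04425321134507309 [[0.409, -0.862, -0.298, 0.332], [-0.912, -0.387, -0.134, -0.535], [0.0, 0.327, -0.945, 0.376], [0.0, 0.0, 0.0, 1.0]]
1.05 [ 0.2559 -0.5702  0.2563] [ 0.9778  0.2093 -0.     -0.    ] 0.025
```

View pics/scene0.png

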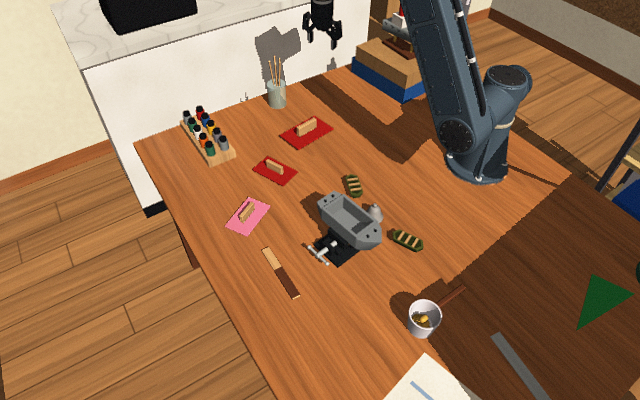

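View pics/side0.png

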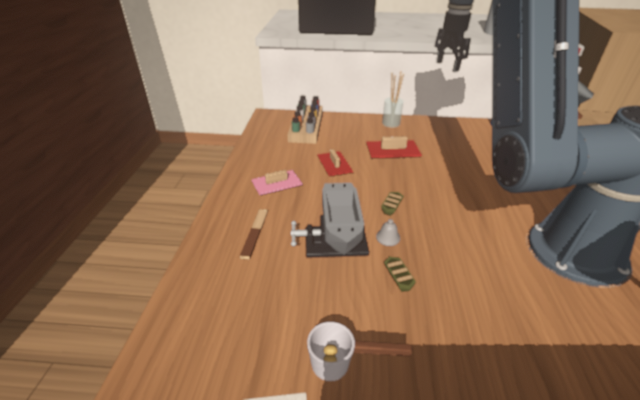

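View pics/wrist0.png

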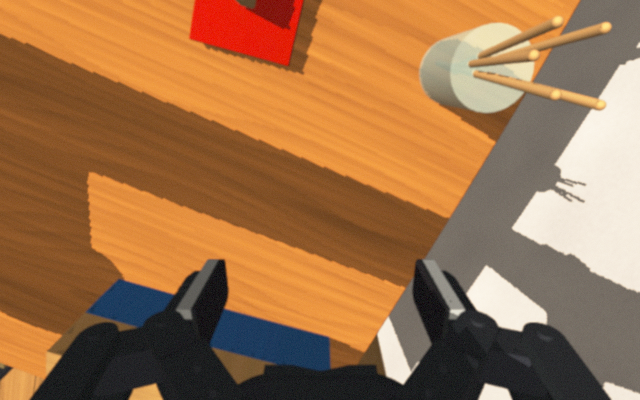

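```bash
python3 - <<'E'
from h import *
np.set_printoptions(precision=4,suppress=True)
a=cv2.imread('pics/scene0.png');b=cv2.imread('pics/side0.png')
cv2.imwrite('pics/z1.png',cv2.resize(a[120:270,230:430],None,fx=4,fy=4,interpolation=cv2.INTER_CUBIC))
cv2.imwrite('pics/z2.png',cv2.resize(b[130:270,240:430],None,fx=4,fy=4,interpolation=cv2.INTER_CUBIC))
cv2.imwrite('pics/z3.png',np.hstack([cv2.resize(a[270:350,390:480],None,fx=4,fy=4,interpolation=cv2.INTER_CUBIC),cv2.resize(b[310:390,300:420],None,fx=4,fy=4,interpolation=cv2.INTER_CUBIC)[:, :440]]))
np.seterr(all='ignore')
S={}
for n in ['scene','side']:
    s=snap(n); S[n]=s
    for l,z in [('hold_top',.117),('cup',0),('cup_rim',.066),('cover',.005),('lifeboat_a',0),('bell',0),('sanding_stick',0)]:
        for r in manip.pinpoint(l,s)[:3]: print(n,l,r['point'],round(r['score'],2),atz(s,r['point'],z)[:2])
def save(s,f): np.savez(f,**{k:np.array(s[k]) for k in ['K','k1','world_from_camera']})
for n in S: save(S[n],f'cal_{n}.npz')
print(manip.sense()['t'])
E
```

```text
scene hold_top [351.7, 214.2] 0.65 [0.555  0.0308]
scene cup [418.1, 328.1] 0.69 [0.5711 0.3441]
scene cup_rim [423.2, 316.3] 0.89 [0.572  0.3452]
scene cover [304.6, 135.6] 0.92 [ 0.4164 -0.4281]
scene cover [273.6, 172.2] 0.78 [ 0.6006 -0.326 ]
scene cover [248.5, 219.1] 0.56 [ 0.7611 -0.1937]
scene lifeboat_a [354.8, 188.3] 0.72 [ 0.4182 -0.1259]
scene bell [377.5, 216.2] 0.57 [0.43   0.0045]
scene bell [421.6, 325.8] 0.36 [0.5596 0.3444]
scene sanding_stick [280.6, 277.2] 0.88 [0.7809 0.0292]
side hold_top [340.2, 206.7] 0.97 [0.5642 0.0335]
side cup [332.0, 363.7] 0.8 [0.5599 0.3414]
side cup_rim [328.0, 342.7] 0.71 [0.5683 0.3425]
side cover [396.0, 151.9] 0.84 [ 0.3941 -0.4275]
side cover [333.4, 166.9] 0.69 [ 0.5973 -0.3121]
side cover [275.2, 184.1] 0.56 [ 0.7623 -0.1995]
side lifeboat_a [389.7, 209.3] 0.86 [ 0.4315 -0.1186]
side lifeboat_a [398.3, 280.8] 0.73 [0.427  0.1352]
side bell [389.9, 235.9] 0.72 [ 0.437  -0.0103]
side bell [253.5, 233.6] 0.24 [0.7783 0.0147]
side sanding_stick [252.7, 236.7] 0.92 [0.7777 0.0262]
1.85
```

View pics/z1.png

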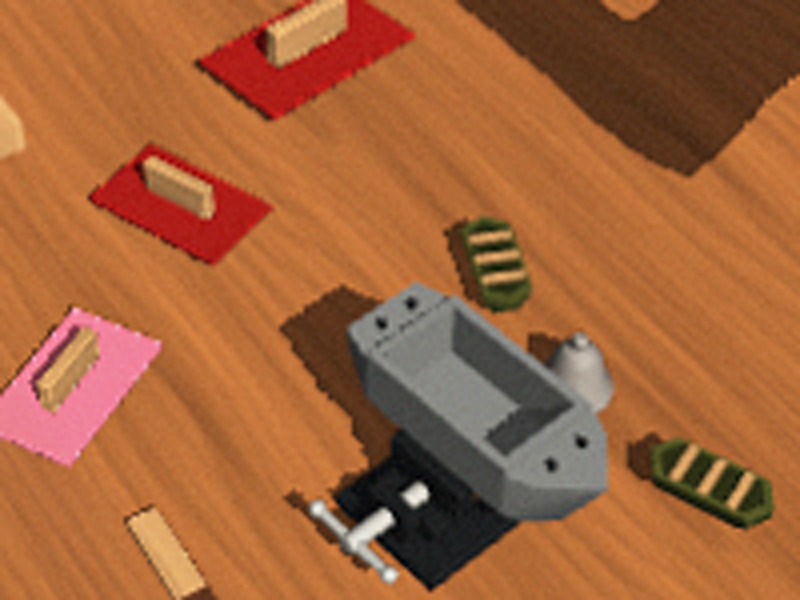

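View pics/z2.png

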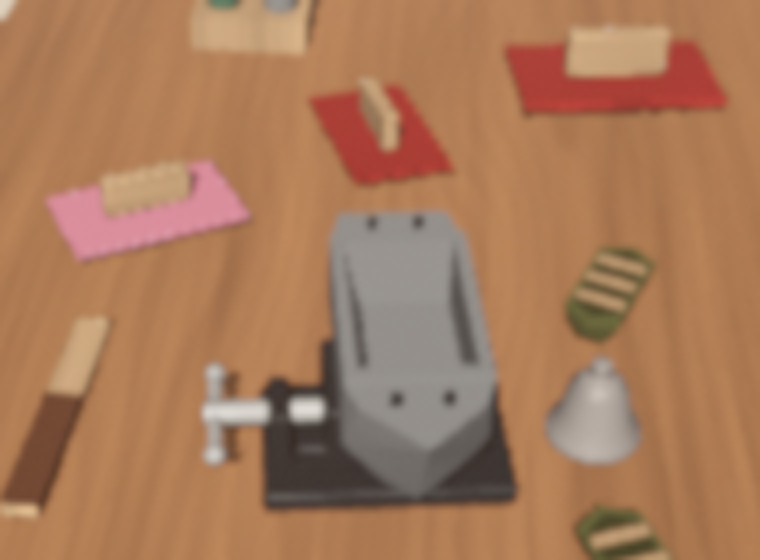

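View pics/z3.png

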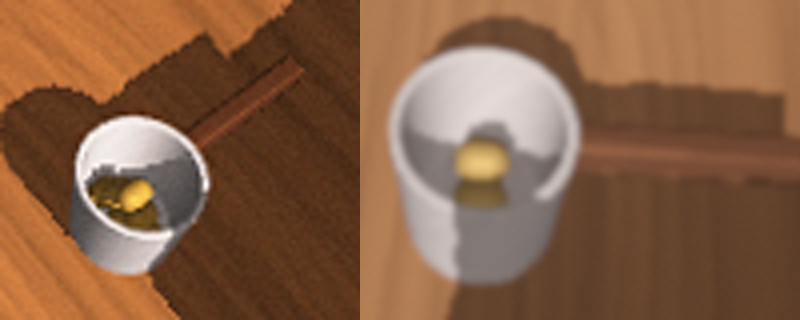

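```bash
python3 - <<'E'
from h import *
np.set_printoptions(precision=4,suppress=True)
A=dict(np.load('cal_scene.npz'));B=dict(np.load('cal_side.npz'))
z1=lambda u,v:(230+u/4,120+v/4)
z2=lambda u,v:(240+u/4,130+v/4)
za=lambda u,v:(390+u/4,270+v/4)
zb=lambda u,v:(300+(u-360)/4,310+v/4)
for p in [(198,133),(296,62)]: print('handle A',atz(A,za(*p),.062)[:2])
for p in [(590,150),(750,157)]: print('handle B',atz(B,zb(*p),.062)[:2])
print('B end',atz(B,(410,350),.062))
print('rim A', atz(A,za(142,178),.066)[:2],'rim B',atz(B,zb(486,133),.066)[:2])
for n,P in [('small',[(150,143),(272,208),(213,265),(90,197)]),('big',[(197,63),(275,118),(415,36)])]:
    q=[atz(A,z1(*p),.012)[:2] for p in P]; print(n,q,[np.linalg.norm(q[i]-q[i-1]) for i in range(1,len(q))])
q=[atz(B,z2(*p),.012)[:2] for p in [(310,100),(405,87),(453,170),(360,184)]];print('smallB',q,[np.linalg.norm(q[i]-q[i-1]) for i in range(1,4)])
q=[atz(B,z2(*p),.043)[:2] for p in [(365,80),(395,125)]];print('barB',q)
q=[atz(A,z1(*p),.043)[:2] for p in [(145,155),(214,188)]];print('barA',q)
# hold mouth outer corners A: stern-left (455,297) inner corner..., 
for p in [(455,303),(575,398),(487,437),(373,348)]: print('hold inner A',atz(A,z1(*p),.117)[:2])
for p in [(345,243),(460,240),(480,370),(358,372)]: print('hold inner B',atz(B,z2(*p),.117)[:2])
E
```

```text
handle A [0.5133 0.3404]
handle A [0.4269 0.3388]
handle B [0.5185 0.3442]
handle B [0.4518 0.3409]
B end [0.4311 0.3402 0.062 ]
rim A [0.5642 0.3447] rim B [0.5624 0.343 ]
small [array([ 0.5819, -0.3999]), array([ 0.5368, -0.2769]), array([ 0.6094, -0.2477]), array([ 0.6548, -0.3695])] [np.float64(0.13105037705512979), np.float64(0.07821645460565844), np.float64(0.12991918546768527)]
big [array([ 0.4963, -0.4693]), array([ 0.477 , -0.3692]), array([ 0.3131, -0.395 ])] [np.float64(0.10192686197528882), np.float64(0.16590116039700964)]
smallB [array([ 0.653 , -0.3685]), array([ 0.5767, -0.3976]), array([ 0.5346, -0.2749]), array([ 0.6039, -0.2485])] [np.float64(0.08172110898113207), np.float64(0.12972175701975872), np.float64(0.07423573720022153)]
barB [array([ 0.6077, -0.3511]), array([ 0.5806, -0.285 ])]
barA [array([ 0.6068, -0.3582]), array([ 0.5794, -0.294 ])]
hold inner A [ 0.5338 -0.0349]
hold inner A [0.517  0.0775]
hold inner A [0.585  0.0719]
hold inner A [ 0.6043 -0.0317]
hold inner B [ 0.6001 -0.0248]
hold inner B [ 0.5321 -0.0348]
hold inner B [0.5195 0.0841]
hold inner B [0.5843 0.0922]
```

>>> {"method": "play_rows", "body": {"steps": [[[0.04, -0.034, 0, 0, 0, 0], [0.04, -0.034, 0, 0, 0, 0], [0.04, -0.034, 0, 0, 0, 0], [0.04, -0.034, 0, 0, 0, 0], [0.04, -0.034, 0, 0, 0, 0], [0.04, -0.034, 0, 0, 0, 0], [0.04, -0.034, 0, 0, 0, 0], [0.04, -0.034, 0, 0, 0, 0], [0.04, -0.034, 0, 0, 0, 0], [0.04, -0.034, 0, 0, 0, 0]]], "fingers": 1, "squeeze": 100}}

```text
t: 3.1
tcp_pos: [0.4824, -0.0948, 0.2566]
tool_rot: [0.978, 0.209, 0.0, 0.0]
force: [0.7, -0.0, -0.0]
finger_gap: 1.002
```

```bash
cat >> h.py <<'E'
import json
def log():
    s=manip.sense()
    open('log.jsonl','a').write(json.dumps({k:np.array(s[k]).tolist() for k in ['t','q','tcp_pos','tool_rot','force','finger_gap']})+'\n')
    print('t',s['t'],'q',np.round(s['q'],3),'p',np.round(s['tcp_pos'],4),'F',np.round(s['force'],1),'gap',round(float(s['finger_gap']),3)); return s
def need(p,Rt,s=None):
    """shift in current tool axes and rotvec deg (tool axes) to reach pose p, rotation Rt (3x3)"""
    s=s or manip.sense(); R0=R.from_quat(s['tool_rot']).as_matrix()
    d=R0.T@(np.array(p)-np.array(s['tcp_pos'])); rv=R.from_matrix(R0.T@Rt).as_rotvec(degrees=True)
    print('shift',np.round(d,4),'turn',np.round(rv,2)); return d,rv
def down(yawdeg):
    c,s=np.cos(np.radians(yawdeg)),np.sin(np.radians(yawdeg)); return np.array([[c,s,0],[s,-c,0],[0,0,-1]])
E
python3 - <<'E'
from h import *
open('log.jsonl','w').write('{"q":[-1.327,0.527,1.433,0,1.181,-0.178],"tcp_pos":[0.2559,-0.5702,0.2563],"tool_rot":[0.9778,0.2093,0,0]}\n')
s=log(); s2=snap('wrist','w1')
need([.468,.341,.2],down(2))
E
```

```text
t 3.1 q [-0.422  0.348  1.76  -0.     1.032  0.728] p [ 0.4824 -0.0948  0.2566] F [ 0.7 -0.  -0. ] gap 1.002
shift [ 0.1626 -0.3986  0.0584] turn [-0.19 -0.21 22.36]
```

View pics/w1.png

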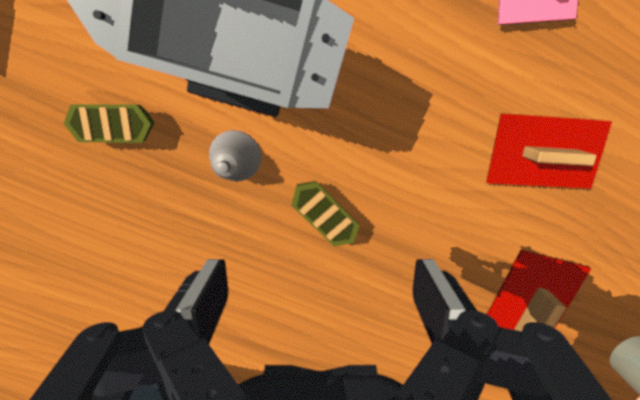

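>>> {"method": "play_rows", "body": {"steps": [[[0.0093, -0.0426, 0.0055, 0, 0, 2.24], [0.0093, -0.0426, 0.0055, 0, 0, 2.24], [0.0093, -0.0426, 0.0055, 0, 0, 2.24], [0.0093, -0.0426, 0.0055, 0, 0, 2.24], [0.0093, -0.0426, 0.0055, 0, 0, 2.24], [0.0093, -0.0426, 0.0055, 0, 0, 2.24], [0.0093, -0.0426, 0.0055, 0, 0, 2.24], [0.0093, -0.0426, 0.0055, 0, 0, 2.24], [0.0093, -0.0426, 0.0055, 0, 0, 2.24], [0.0093, -0.0426, 0.0055, 0, 0, 2.24]]]}}

```text
t: 4.4
tcp_pos: [0.4684, 0.3382, 0.2013]
tool_rot: [1.0, 0.015, 0.0, -0.0]
force: [1.2, -0.3, 0.6]
finger_gap: 0.998
```

```bash
python3 - <<'E'
from h import *
s=log(); s2=snap('wrist','w2')
need([.468,.341,.2],down(2))
for l,z in [('cup_rim',.066),('cup',0)]:
    for r in manip.pinpoint(l,s2)[:2]: print(l,r['point'],r['score'],atz(s2,r['point'],z))
np.savez('cal_w2.npz',**{k:np.array(s2[k]) for k in ['K','k1','world_from_camera']})
E
```

```text
t 4.4 q [ 0.432  0.533  1.608 -0.     1.     1.973] p [0.4684 0.3382 0.2013] F [ 1.2 -0.3  0.6] gap 0.998
shift [-0.0017  0.0021  0.0009] turn [-0.29 -0.19 -0.25]
cup_rim [320.2, 59.1] 0.76 [0.56715881 0.34159971 0.066     ]
cup [322.8, 67.5] 0.94 [0.56389709 0.33906252 0.        ]
```

View pics/w2.png

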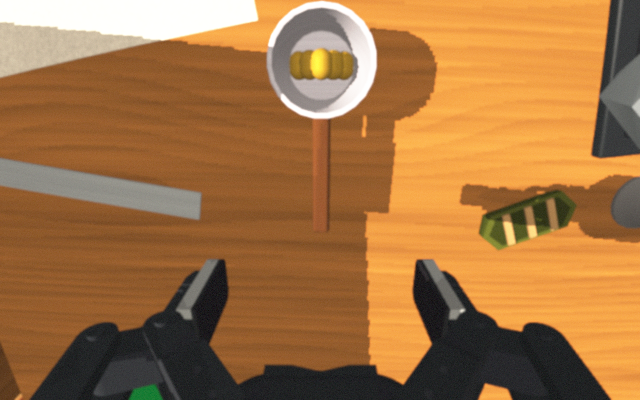

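>>> {"method": "play_rows", "body": {"steps": [[[0, 0, 0.016, 0, 0, 0], [0, 0, 0.016, 0, 0, 0], [0, 0, 0.016, 0, 0, 0], [0, 0, 0.016, 0, 0, 0], [0, 0, 0.016, 0, 0, 0], [0, 0, 0.016, 0, 0, 0], [0, 0, 0.016, 0, 0, 0], [0, 0, 0.015, 0, 0, 0], [0, 0, 0.012, 0, 0, 0], [0, 0, 0, 0, 0, 0]]]}}

```text
t: 5.8
tcp_pos: [0.4676, 0.3366, 0.0612]
tool_rot: [1.0, 0.015, -0.001, 0.0]
force: [0.2, 0.4, -1.1]
finger_gap: 1.002
```

```bash
python3 - <<'E'
from h import *
s=log(); s2=snap('wrist','w3')
E
```

```text
t 5.8 q [ 0.43   0.747  1.691 -0.     0.705  1.97 ] p [0.4676 0.3366 0.0612] F [ 0.2  0.4 -1.1] gap 1.002
```

View pics/w3.png

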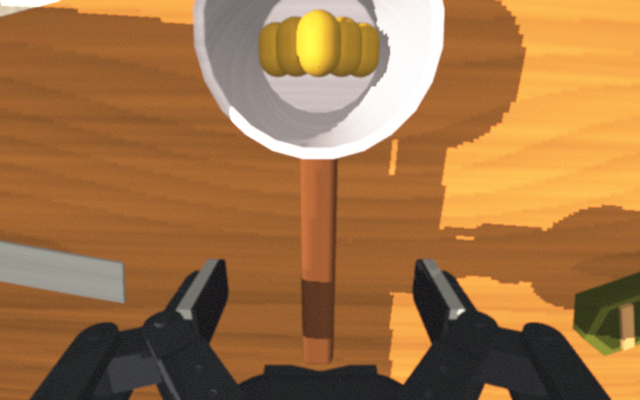

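>>> {"method": "play_rows", "body": {"steps": [[[0, 0, 0, 0, 0, 0], [0, 0, 0, 0, 0, 0], [0, 0, 0, 0, 0, 0], [0, 0, 0, 0, 0, 0], [0, 0, 0, 0, 0, 0], [0, 0, 0, 0, 0, 0], [0, 0, 0, 0, 0, 0], [0, 0, 0, 0, 0, 0]]], "fingers": 0, "squeeze": 115}}

```text
t: 6.85
tcp_pos: [0.4682, 0.337, 0.0626]
tool_rot: [1.0, 0.015, 0.0, -0.0]
force: [-2.1, 1.3, 5.4]
finger_gap: 0.145
```

```bash
python3 - <<'E'
from h import *
from scipy.optimize import least_squares
s=log()
D=[json.loads(l) for l in open('log.jsonl')]
def fk(x,q):
    h,L1,L2,r0,e=x; a=q[1]+q[2]
    r=r0+L1*np.sin(q[1])+L2*np.sin(a); z=h+L1*np.cos(q[1])+L2*np.cos(a)
    c,s=np.cos(q[0]),np.sin(q[0]); return np.array([c*r-s*e,s*r+c*e,z])
f=lambda x:np.concatenate([fk(x,d['q'])-d['tcp_pos'] for d in D]+[ (np.array(x)-[.2,.4,.4,0,.11])*1e-3])
o=least_squares(f,[.2,.4,.4,0,.11]); print(o.x, np.abs(o.fun).max())
E
```

```text
t 6.85 q [0.43  0.745 1.69  0.    0.706 1.97 ] p [0.4682 0.337  0.0626] F [-2.1  1.3  5.4] gap 0.145
[5.92081951e-03 4.71466399e-01 3.85946243e-01 2.64296388e-04
 1.10934024e-01] 0.020090648259351918
```

>>> {"method": "play_rows", "body": {"steps": [[[0, 0, -0.006, 0, 0, 0], [0, 0, -0.012, 0, 0, 0], [0, 0, -0.018, 0, 0, 0], [0, 0, -0.02, 0, 0, 0], [0, 0, -0.022, 0, 0, 0], [0, 0, -0.022, 0, 0, 0], [0, 0, -0.022, 0, 0, 0], [0, 0, -0.02, 0, 0, 0], [0, 0, -0.018, 0, 0, 0], [0, 0, -0.01, 0, 0, 0]]]}}

```text
t: 8.1
tcp_pos: [0.4683, 0.3369, 0.2342]
tool_rot: [1.0, 0.015, 0.001, -0.0]
force: [0.0, 0.6, -3.9]
finger_gap: 0.143
```

```bash
python3 - <<'E'
from h import *
from scipy.optimize import least_squares
s=log(); s2=snap('wrist','w4'); s2=snap('side','s4')
a=cv2.imread('pics/w4.png');b=cv2.imread('pics/s4.png');cv2.imwrite('pics/m4.png',np.vstack([a,b])[::1, :][:, :]) if 0 else cv2.imwrite('pics/m4.png',cv2.resize(np.hstack([a,b]),None,fx=.6,fy=.6))
D=[json.loads(l) for l in open('log.jsonl')]
def fk(x,q):
    h,L1,L2,r0,e,g=x; a=q[1]+q[2]+g
    r=r0+L1*np.sin(q[1])+L2*np.sin(a); z=h+L1*np.cos(q[1])+L2*np.cos(a)
    c,s=np.cos(q[0]),np.sin(q[0]); return np.array([c*r-s*e,s*r+c*e,z])
x0=[.2,.4,.4,0,.11,0]
f=lambda x:np.concatenate([fk(x,d['q'])-d['tcp_pos'] for d in D]+[ (np.array(x)-x0)*1e-3])
o=least_squares(f,x0); print(o.x, np.abs(o.fun).max()); print(np.round(o.fun.reshape(-1,3),4))
E
```

```text
t 8.1 q [0.43  0.489 1.581 0.    1.07  1.97 ] p [0.4683 0.3369 0.2342] F [ 0.   0.6 -3.9] gap 0.143
[3.98754514e-03 5.87648167e-01 4.08922148e-01 3.66071381e-04
 1.10947846e-01 2.85471799e-01] 0.000309431868583232
[[ 0.0003 -0.0001  0.0002]
 [-0.     -0.     -0.0001]
 [ 0.0001  0.     -0.0001]
 [ 0.0003  0.0001  0.    ]
 [-0.0002 -0.0002  0.    ]
 [-0.0002 -0.0002 -0.0001]
 [-0.0002  0.0002  0.    ]
 [ 0.      0.      0.0003]]
```

View pics/m4.png

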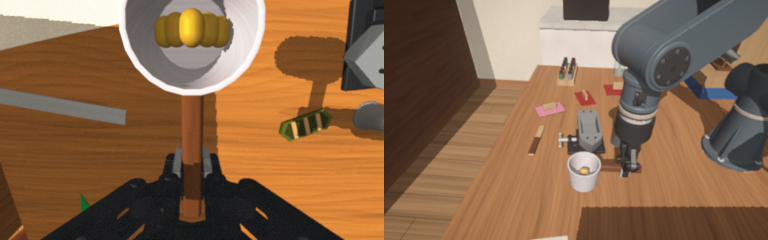

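```bash
cat > kin.py <<'E'
from h import *
from scipy.optimize import least_squares
P=dict(h=.004,L1=.5876,L2=.4089,r0=.0004,e=.1109,g=.2855)
lo=np.array([-3.08,-.75,.22,-1.43,0,-2.85]);hi=np.array([3.08,2.2,2.44,4.57,2.65,2.85])
def fk(q,d=.2,s4=1,P=P):
    a=q[1]+q[2]
    r=P['r0']+P['L1']*np.sin(q[1])+P['L2']*np.sin(a+P['g']); z=P['h']+d+P['L1']*np.cos(q[1])+P['L2']*np.cos(a+P['g'])
    w=R.from_euler('z',q[0]).apply([r,P['e'],z])
    Rt=(R.from_euler('z',q[0])*R.from_euler('y',a)*R.from_euler('z',s4*q[3])*R.from_euler('y',q[4])*R.from_euler('z',q[5]+np.pi/2)).as_matrix()
    return w+d*Rt[:,2],Rt
def ik(p,Rt,q0,d=.2,s4=1):
    def f(q):
        pp,RR=fk(q,d,s4); return np.concatenate([(pp-p)*5,R.from_matrix(RR.T@Rt).as_rotvec()])
    o=least_squares(f,np.clip(q0,lo+1e-3,hi-1e-3),bounds=(lo,hi)); return o.x,np.abs(o.fun).max()
E
python3 - <<'E'
from kin import *
q0=np.array(manip.sense()['q'])
c=np.array([.56,.027]);u=np.array([np.cos(np.radians(8)),np.sin(np.radians(8))])
tcp=np.r_[c-.097*u,.2]
for d in (.17,.22):
  for s4 in (1,-1):
    for sg in (1,-1):
      q=q0.copy(); out=[]
      for phi in range(0,131,10):
        Rt=down(8)@R.from_euler('x',sg*phi,degrees=True).as_matrix()
        q,err=ik(tcp,Rt,q,d,s4); out.append((phi,round(err,3),q.round(2).tolist()))
      print(d,s4,sg); [print(o) for o in out if o[0] in(0,40,80,110,130)]
E
```

```text
0.17 1 1
(0, np.float64(0.0), [-0.21, 0.4, 1.89, -0.0, 0.85, 1.22])
(40, np.float64(0.0), [-0.42, 0.5, 1.86, 0.61, 1.26, 0.67])
(80, np.float64(0.0), [-0.52, 0.71, 1.86, 0.91, 1.76, 0.45])
(110, np.float64(0.0), [-0.51, 0.88, 1.87, 1.08, 2.13, 0.36])
(130, np.float64(0.0), [-0.46, 0.98, 1.89, 1.2, 2.4, 0.33])
0.17 1 -1
(0, np.float64(0.0), [-0.21, 0.4, 1.89, -0.0, 0.85, 1.22])
(40, np.float64(0.0), [0.02, 0.48, 1.92, -0.94, 0.91, 2.12])
(80, np.float64(0.033), [0.16, 0.68, 1.93, -1.43, 1.43, 2.6])
(110, np.float64(0.219), [0.17, 0.86, 1.88, -1.43, 1.9, 2.8])
(130, np.float64(0.291), [0.14, 0.96, 1.86, -1.43, 2.2, 2.85])
0.17 -1 1
(0, np.float64(0.0), [-0.21, 0.4, 1.89, 0.0, 0.85, 1.22])
(40, np.float64(0.0), [-0.42, 0.5, 1.86, -0.61, 1.26, 0.67])
(80, np.float64(0.0), [-0.52, 0.71, 1.86, -0.91, 1.76, 0.45])
(110, np.float64(0.0), [-0.51, 0.88, 1.87, -1.08, 2.13, 0.36])
(130, np.float64(0.0), [-0.46, 0.98, 1.89, -1.2, 2.4, 0.33])
0.17 -1 -1
(0, np.float64(0.0), [-0.21, 0.4, 1.89, 0.0, 0.85, 1.22])
(40, np.float64(0.0), [0.02, 0.48, 1.92, 0.94, 0.91, 2.12])
(80, np.float64(0.0), [0.15,
[... 706 characters left out ...]
92, 2.85])
(130, np.float64(0.184), [0.22, 1.11, 1.79, -1.43, 2.2, 2.85])
0.22 -1 1
(0, np.float64(0.0), [-0.21, 0.4, 1.89, 0.0, 0.85, 1.22])
(40, np.float64(0.0), [-0.48, 0.53, 1.84, -0.58, 1.27, 0.63])
(80, np.float64(0.0), [-0.6, 0.8, 1.81, -0.84, 1.76, 0.39])
(110, np.float64(0.0), [-0.58, 1.02, 1.8, -0.98, 2.12, 0.29])
(130, np.float64(0.0), [-0.52, 1.15, 1.8, -1.06, 2.38, 0.22])
0.22 -1 -1
(0, np.float64(0.0), [-0.21, 0.4, 1.89, 0.0, 0.85, 1.22])
(40, np.float64(0.0), [0.09, 0.5, 1.92, 0.92, 0.94, 2.18])
(80, np.float64(0.0), [0.26, 0.78, 1.92, 1.39, 1.46, 2.7])
(110, np.float64(0.036), [0.24, 1.01, 1.89, 1.55, 1.92, 2.85])
(130, np.float64(0.098), [0.17, 1.13, 1.86, 1.67, 2.24, 2.85])
```

>>> {"method": "play_rows", "body": {"steps": [[[-0.001, 0.016, 0, 0, 0, -0.6], [-0.0025, 0.03, 0.003, 0, 0, -0.6], [-0.003, 0.036, 0.004, 0, 0, -0.6], [-0.0035, 0.037, 0.004, 0, 0, -0.7], [-0.0035, 0.037, 0.004, 0, 0, -0.7], [-0.004, 0.037, 0.004, 0, 0, -0.7], [-0.0045, 0.037, 0.004, 0, 0, -0.7], [-0.005, 0.036, 0.003, 0, 0, -0.6], [-0.0045, 0.03, 0.002, 0, 0, -0.6], [-0.002, 0.016, 0.002, 0, 0, -0.5]]]}}

```text
t: 9.45
tcp_pos: [0.4589, 0.0208, 0.2016]
tool_rot: [0.998, 0.07, -0.001, 0.0]
force: [-0.4, -1.2, -3.9]
finger_gap: 0.146
```

```bash
python3 - <<'E'
from h import *
s=log(); s2=snap('scene','c5'); w=snap('wrist','w5')
need([.462,.025,.202],down(8))
for r in manip.pinpoint('hold_top',s2)[:1]: print(r['point'],atz(s2,r['point'],.117))
a=cv2.imread('pics/w5.png');b=cv2.imread('pics/c5.png')
cv2.imwrite('pics/m5.png',np.hstack([cv2.resize(a,(400,250)),cv2.resize(b[120:320,240:480],(400,333))[:250]]))
E
```

```text
t 9.45 q [-1.980e-01  3.950e-01  1.893e+00 -1.000e-03  8.550e-01  1.234e+00] p [0.4589 0.0208 0.2016] F [-0.4 -1.2 -3.9] gap 0.146
shift [ 0.0033 -0.0036 -0.0004] turn [ 0.01  0.13 -0.09]
[347.4, 216.4] [0.5690532 0.0307345 0.117    ]
```

View pics/m5.png

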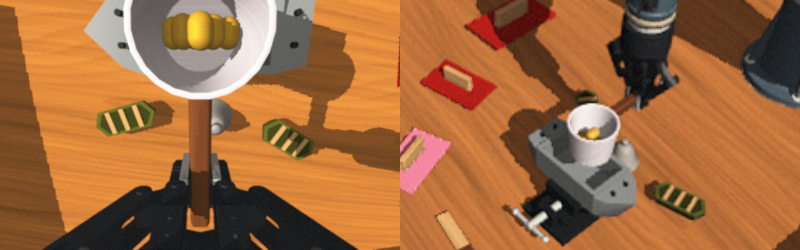

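>>> {"method": "play_rows", "body": {"steps": [[[0.0015, -0.002, 0, 4, 0, 0], [0.0015, -0.002, 0, 7, 0, 0], [0, 0, 0, 8, 0, 0], [0, 0, 0, 8, 0, 0], [0, 0, 0, 8, 0, 0], [0, 0, 0, 8, 0, 0], [0, 0, 0, 7, 0, 0], [0, 0, 0, 5, 0, 0]]]}}

```text
t: 10.6
tcp_pos: [0.463, 0.0268, 0.2013]
tool_rot: [0.885, 0.062, -0.033, -0.46]
force: [0.9, 0.4, -3.2]
finger_gap: 0.14
```

```bash
python3 - <<'E'
from h import *
s=log(); s2=snap('scene','c6'); w=snap('side','s6')
M=R.from_quat(s['tool_rot']).as_matrix(); print(M.round(3))
a=cv2.imread('pics/s6.png');b=cv2.imread('pics/c6.png')
cv2.imwrite('pics/m6.png',np.hstack([cv2.resize(a[120:320,240:480],(400,333)),cv2.resize(b[120:320,240:480],(400,333))]))
from kin import *
q=np.array(s['q'])
f=lambda x: np.r_[[fk(q,x[0],s4)[0]-s['tcp_pos'] for s4 in [1]][0]]
o=least_squares(f,[.2]);print(o.x,o.fun); print([np.abs(fk(q,.2,s4)[1]-M).max() for s4 in (1,-1)])
E
```

```text
t 10.6 q [-0.584  0.67   1.801  0.665  1.458  0.488] p [0.463  0.0268 0.2013] F [ 0.9  0.4 -3.2] gap 0.14
[[ 0.99   0.08  -0.115]
 [ 0.14  -0.569  0.81 ]
 [-0.    -0.819 -0.574]]
[0.27158579] [-2.73282433e-04 -2.32238624e-05 -2.96010565e-05]
[np.float64(3.3306690738754696e-16), np.float64(1.022757101100512)]
```

View pics/m6.png

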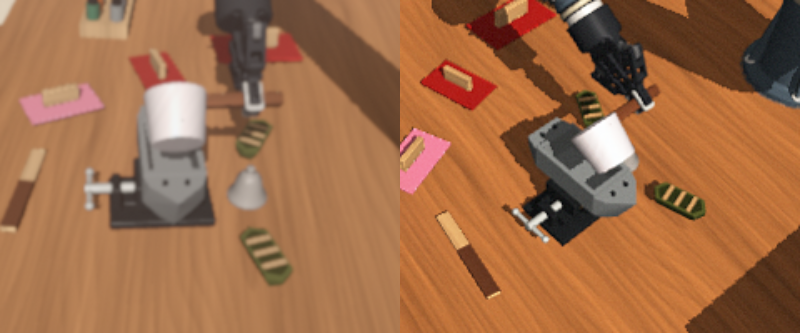

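>>> {"method": "play_rows", "body": {"steps": [[[0, 0, 0, 5, 0, 0], [0, 0, 0, 5, 0, 0], [0, 0, 0, 4, 0, 0], [0, 0, 0, 4, 0, 0], [0, 0, 0, 4, 0, 0], [0, 0.003, 0, 4, 0, 0], [0, 0.003, 0, 4, 0, 0], [0, 0.003, 0, 4, 0, 0], [0, 0.003, 0, 3, 0, 0], [0, 0.003, 0, 3, 0, 0]]]}}

```text
t: 11.95
tcp_pos: [0.463, 0.0265, 0.1873]
tool_rot: [-0.674, -0.048, 0.052, 0.735]
force: [-0.2, -0.6, -3.0]
finger_gap: 0.149
```

```bash
cat > look.py <<'E'
import sys
from h import *
n=sys.argv[1]
s=log(); s2=snap('scene','c'+n); w=snap('side','s'+n)
M=R.from_quat(s['tool_rot']).as_matrix(); print(M[2].round(3), np.degrees(np.arccos(-M[2,2])))
a=cv2.imread(f'pics/s{n}.png');b=cv2.imread(f'pics/c{n}.png')
cv2.imwrite(f'pics/m{n}.png',np.hstack([cv2.resize(a[150:270,270:414],(400,333),interpolation=cv2.INTER_CUBIC),cv2.resize(b[150:270,290:434],(400,333),interpolation=cv2.INTER_CUBIC)]))
E
python3 look.py 7
```

```text
t 11.95 q [-0.65   1.044  1.724  0.84   1.918  0.276] p [0.463  0.0265 0.1873] F [-0.2 -0.6 -3. ] gap 0.149
[ 0.001 -0.996  0.087] 94.97969583597185
```

View pics/m7.png

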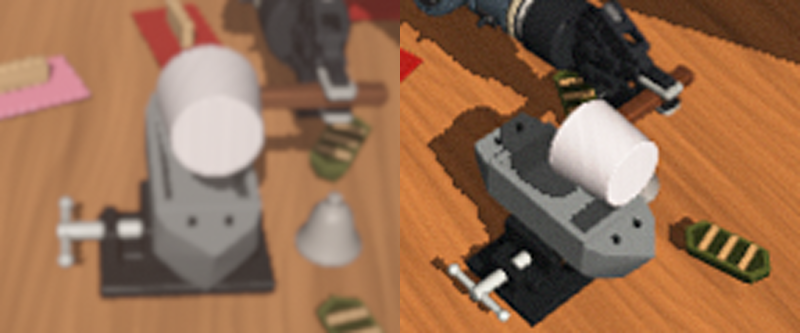

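>>> {"method": "play_rows", "body": {"steps": [[[0, 0, 0, 2, 0, 0], [0, 0, 0, 2, 0, 0], [0, 0, 0, 2, 0, 0], [0, 0, 0, 2, 0, 0], [0, 0, 0, 2, 0, 0], [0, 0, 0, 1, 0, 0], [0, 0, 0, 1, 0, 0], [0, 0, 0, 1, 0, 0]]]}}

```text
t: 13.05
tcp_pos: [0.4628, 0.0261, 0.1877]
tool_rot: [-0.586, -0.041, 0.057, 0.807]
force: [0.2, -0.1, -1.9]
finger_gap: 0.14
```

```bash
python3 look.py 8
```

```text
t 13.05 q [-0.635  1.156  1.703  0.888  2.076  0.23 ] p [0.4628 0.0261 0.1877] F [ 0.2 -0.1 -1.9] gap 0.14
[ 0.    -0.951  0.31 ] 108.06448644440869
```

View pics/m8.png

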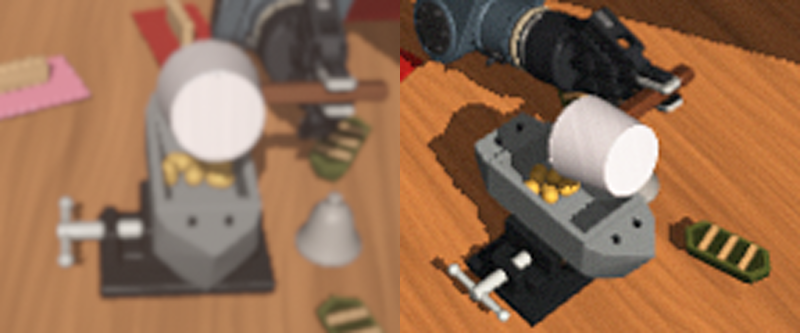

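```bash
python3 - <<'E'
import cv2,numpy as np
a=cv2.imread('pics/s8.png')[195:225,320:365];b=cv2.imread('pics/c8.png')[200:230,325:370]
cv2.imwrite('pics/z8.png',np.hstack([cv2.resize(x,(400,266),interpolation=cv2.INTER_CUBIC) for x in (a,b)]))
E
```

```text
(no output)
```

View pics/z8.png

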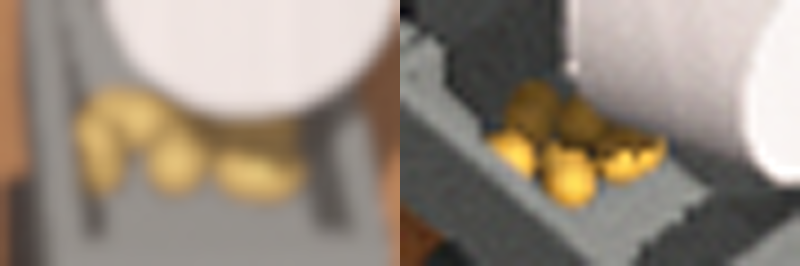

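>>> {"method": "play_rows", "body": {"steps": [[[0, -0.004, 0.001, 3, 0, 0], [0, -0.004, 0.001, 3, 0, 0], [0, -0.004, 0.001, 3, 0, 0], [0, 0, 0, -2, 0, 0], [0, 0, 0, 2, 0, 0], [0, 0, 0, 0, 0, 0]]]}}

```text
t: 13.9
tcp_pos: [0.4629, 0.0247, 0.1998]
tool_rot: [-0.521, -0.037, 0.06, 0.851]
force: [-0.3, -0.3, -0.9]
finger_gap: 0.141
```

```bash
python3 look.py 9
```

```text
t 13.9 q [-0.615  1.206  1.7    0.926  2.195  0.211] p [0.4629 0.0247 0.1998] F [-0.3 -0.3 -0.9] gap 0.141
[-0.    -0.891  0.454] 117.00253997767759
```

View pics/m9.png

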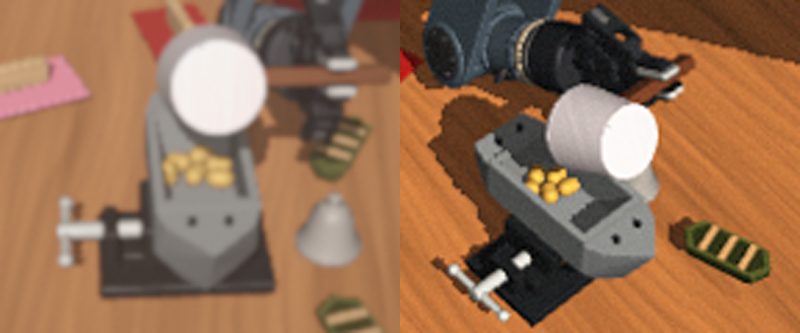

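>>> {"method": "play_rows", "body": {"steps": [[[0, -0.004, 0.002, -6, 0, 0], [0, -0.004, 0.001, -10, 0, 0], [0, 0, 0, -10, 0, 0], [0, 0, 0, -10, 0, 0], [0, 0, 0, -10, 0, 0], [0, 0, 0, -10, 0, 0], [0, 0, 0, -10, 0, 0], [0, 0, 0, -10, 0, 0], [0, 0, 0, -10, 0, 0], [0, 0, 0, -10, 0, 0]]]}}

```text
t: 15.25
tcp_pos: [0.4621, 0.0241, 0.209]
tool_rot: [0.981, 0.069, -0.013, -0.179]
force: [-0.2, -0.1, -2.2]
finger_gap: 0.141
```

```bash
python3 - <<'E'
from h import *
s=log(); need([.468,.33,.2],down(2)); need(s['tcp_pos'],down(8))
E
```

```text
t 15.25 q [-0.381  0.437  1.854  0.358  1.066  0.841] p [0.4621 0.0241 0.209 ] F [-0.2 -0.1 -2.2] gap 0.141
shift [ 0.0487 -0.2793  0.1153] turn [-20.71   1.12   5.99]
shift [0. 0. 0.] turn [-20.73   0.03   0.06]
```

>>> {"method": "play_rows", "body": {"steps": [[[0, 0, 0, -10.35, 0, 0], [0, 0, 0, -10.35, 0, 0], [0.004, -0.02, 0, 0, 0, 0.7], [0.006, -0.042, 0, 0, 0, 0.8], [0.006, -0.05, 0, 0, 0, 0.8], [0.006, -0.05, 0, 0, 0, 0.8], [0.005, -0.05, 0, 0, 0, 0.8], [0.005, -0.044, 0.01, 0, 0, 0.8], [0.004, -0.032, 0.015, 0, 0, 0.8], [0.003, -0.018, 0.015, 0, 0, 0.5]]]}}

```text
t: 16.5
tcp_pos: [0.4712, 0.3337, 0.1691]
tool_rot: [1.0, 0.019, -0.002, -0.002]
force: [0.1, -0.7, -1.7]
finger_gap: 0.139
```

```bash
python3 - <<'E'
from h import *
s=log(); snap('wrist','w10'); snap('side','s10');need([.468,.335,.062],down(2))
a=cv2.imread('pics/w10.png');b=cv2.imread('pics/s10.png');cv2.imwrite('pics/m10.png',cv2.resize(np.hstack([a,b]),None,fx=.6,fy=.6))
E
```

```text
t 16.5 q [0.42  0.578 1.635 0.007 0.93  1.949] p [0.4712 0.3337 0.1691] F [ 0.1 -0.7 -1.7] gap 0.139
shift [-0.0023 -0.0018  0.106 ] turn [-0.2   0.3   0.17]
```

View pics/m10.png

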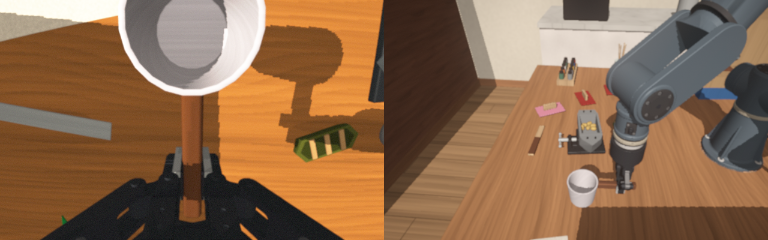

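>>> {"method": "play_rows", "body": {"steps": [[[0, 0, 0.012, -0.2, 0.3, 0], [0, 0, 0.016, 0, 0, 0], [0, 0, 0.018, 0, 0, 0], [0, 0, 0.018, 0, 0, 0], [0, 0, 0.016, 0, 0, 0], [0, 0, 0.012, 0, 0, 0], [0, 0, 0.007, 0, 0, 0], [0, 0, 0.004, 0, 0, 0], [0, 0, 0.002, 0, 0, 0], [0, 0, 0, 0, 0, 0]]]}}

```text
t: 17.85
tcp_pos: [0.4732, 0.333, 0.0653]
tool_rot: [1.0, 0.018, 0.003, -0.001]
force: [-0.8, 0.3, -1.9]
finger_gap: 0.14
```

```bash
python3 - <<'E'
from h import *
s=log()
E
```

```text
t 17.85 q [ 0.42   0.741  1.689 -0.     0.706  1.955] p [0.4732 0.333  0.0653] F [-0.8  0.3 -1.9] gap 0.14
```

>>> {"method": "play_rows", "body": {"steps": [[[0, 0, 0.0015, 0, 0, 0], [0, 0, 0.001, 0, 0, 0], [0, 0, 0, 0, 0, 0], [0, 0, 0, 0, 0, 0]]]}}

```text
t: 18.35
tcp_pos: [0.4731, 0.3329, 0.0627]
tool_rot: [1.0, 0.018, 0.002, -0.001]
force: [-0.2, 0.1, -0.7]
finger_gap: 0.142
```

```bash
python3 - <<'E'
from h import *
s=log(); snap('side','s11')
b=cv2.imread('pics/s11.png');cv2.imwrite('pics/m11.png',cv2.resize(b[300:400,280:460],None,fx=4,fy=4,interpolation=cv2.INTER_CUBIC))
E
```

```text
t 18.35 q [ 0.42   0.745  1.69  -0.     0.701  1.955] p [0.4731 0.3329 0.0627] F [-0.2  0.1 -0.7] gap 0.142
```

View pics/m11.png

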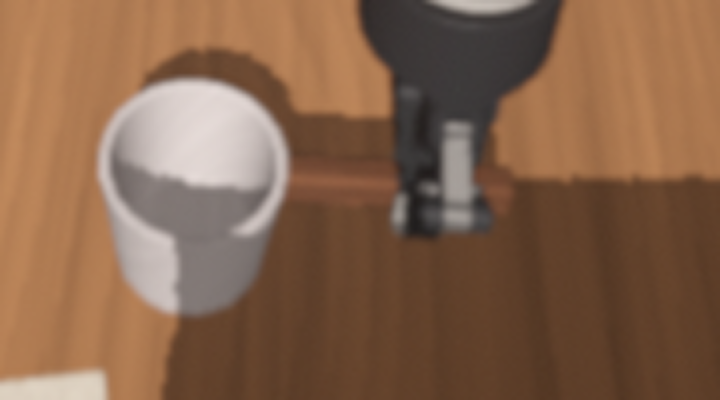

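>>> {"method": "play_rows", "body": {"steps": [[[0, 0, 0.0007, 0, 0, 0], [0, 0, 0, 0, 0, 0]]]}}

```text
t: 18.65
tcp_pos: [0.4729, 0.3329, 0.0624]
tool_rot: [1.0, 0.018, 0.002, -0.001]
force: [-2.4, -0.2, 4.8]
finger_gap: 0.141
```

>>> {"method": "play_rows", "body": {"steps": [[[0, 0, 0, 0, 0, 0], [0, 0, 0, 0, 0, 0], [0, 0, 0, 0, 0, 0], [0, 0, 0, 0, 0, 0], [0, 0, -0.005, 0, 0, 0], [0, 0, -0.02, 0, 0, 0], [0, 0, -0.04, 0, 0, 0], [0, 0, -0.05, 0, 0, 0], [0, 0, -0.05, 0, 0, 0], [0, 0, -0.03, 0, 0, 0]]], "fingers": 1}}

```text
t: 19.9
tcp_pos: [0.4728, 0.3328, 0.2601]
tool_rot: [1.0, 0.018, 0.004, -0.002]
force: [0.1, 0.4, -0.4]
finger_gap: 1.0
```

```bash
python3 - <<'E'
from h import *
s=log(); w=snap('wrist','w12'); c=snap('scene','c12'); d=snap('side','s12')
for k,v in (('w12',w),('c12',c),('s12',d)): np.savez(f'cal_{k}.npz',**{q:np.array(v[q]) for q in ['K','k1','world_from_camera']})
a=cv2.imread('pics/w12.png');b=cv2.imread('pics/c12.png');cv2.imwrite('pics/m12.png',cv2.resize(np.hstack([a,b]),None,fx=.6,fy=.6))
need([.5,-.1,.28],down(20))
E
```

```text
t 19.9 q [ 0.42   0.457  1.555 -0.     1.121  1.955] p [0.4728 0.3328 0.2601] F [ 0.1  0.4 -0.4] gap 1.0
shift [ 0.0116  0.4335 -0.0226] turn [ -0.11  -0.54 -17.93]
```

View pics/m12.png

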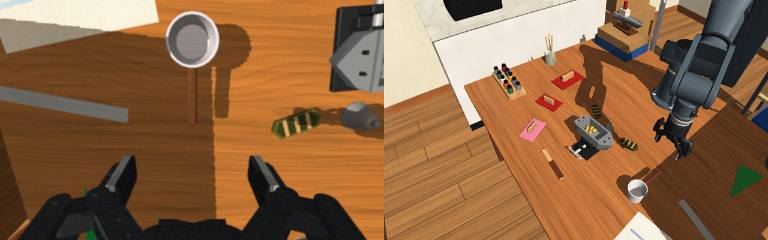

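>>> {"method": "play_rows", "body": {"steps": [[[-0.005, 0.02, -0.001, 0, 0, -0.7], [-0.011, 0.035, -0.002, 0, 0, -0.8], [-0.014, 0.042, -0.002, 0, 0, -0.8], [-0.014, 0.042, -0.002, 0, 0, -0.8], [-0.014, 0.042, -0.002, 0, 0, -0.8], [-0.014, 0.042, -0.001, 0, 0, -0.8], [-0.013, 0.037, 0, 0, 0, -0.8], [-0.009, 0.024, 0, 0, 0, -0.5], [-0.005, 0.011, 0, 0, 0, 0], [0, 0, 0, 0, 0, 0]]]}}

```text
t: 21.3
tcp_pos: [0.3984, 0.0298, 0.2652]
tool_rot: [0.998, 0.069, 0.001, -0.001]
force: [-0.5, -0.5, -0.8]
finger_gap: 1.001
```

```bash
python3 - <<'E'
from h import *
s=log(); w=snap('wrist','w13')
np.savez('cal_w13.npz',**{q:np.array(w[q]) for q in ['K','k1','world_from_camera']})
for l,z in [('hold_top',.117),('hold',.07)]:
    for r in manip.pinpoint(l,w)[:1]: print(l,r['point'],r['score'],atz(w,r['point'],z))
for i in range(6):pass
print([ (np.round(r['point']).tolist(),round(r['score'],2)) for r in manip.pinpoint('slug0_c',w)])
E
```

```text
t 21.3 q [-0.209  0.207  1.954  0.004  0.979  1.22 ] p [0.3984 0.0298 0.2652] F [-0.5 -0.5 -0.8] gap 1.001
hold [236.8, 117.6] 0.34 [0.43872715 0.11548289 0.07      ]
[]
```

View pics/w13.png

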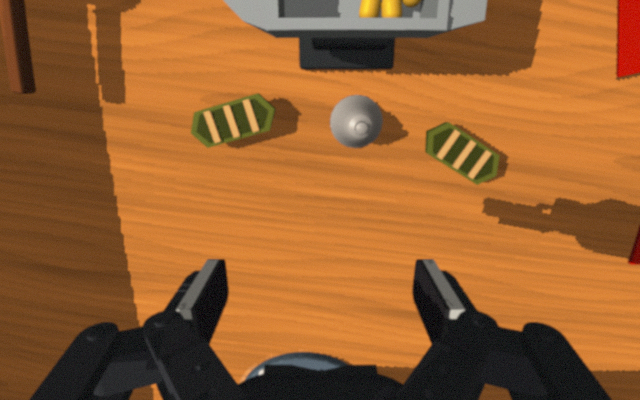

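>>> {"method": "play_rows", "body": {"steps": [[[0.02, 0, 0, 0, 0, 0], [0.035, 0, 0, 0, 0, 0], [0.035, 0, 0, 0, 0, 0], [0.022, 0, 0, 0, 0, 0], [0, 0, 0, 0, 0, 0], [0, 0, 0, 0, 0, 0]]]}}

```text
t: 22.25
tcp_pos: [0.5086, 0.0462, 0.266]
tool_rot: [0.997, 0.071, 0.001, -0.001]
force: [-0.1, 0.0, 0.5]
finger_gap: 1.0
```

```bash
python3 - <<'E'
from h import *
s=log(); w=snap('wrist','w14')
np.savez('cal_w14.npz',**{q:np.array(w[q]) for q in ['K','k1','world_from_camera']})
for l,z in [('hold_top',.117),('hold',.07)]:
    for r in manip.pinpoint(l,w)[:1]: print(l,r['point'],r['score'],atz(w,r['point'],z))
print([ (np.round(r['point']).tolist(),round(r['score'],2)) for r in manip.pinpoint('slug0_c',w)])
E
```

```text
t 22.25 q [-0.13   0.361  1.706  0.003  1.073  1.298] p [0.5086 0.0462 0.266 ] F [-0.1  0.   0.5] gap 1.0
hold_top [356.4, 125.2] 0.71 [0.5622882  0.02519461 0.117     ]
hold [349.4, 122.4] 0.74 [0.55884193 0.02635297 0.07      ]
[([377.0, 119.0], 0.62)]
```

View pics/w14.png

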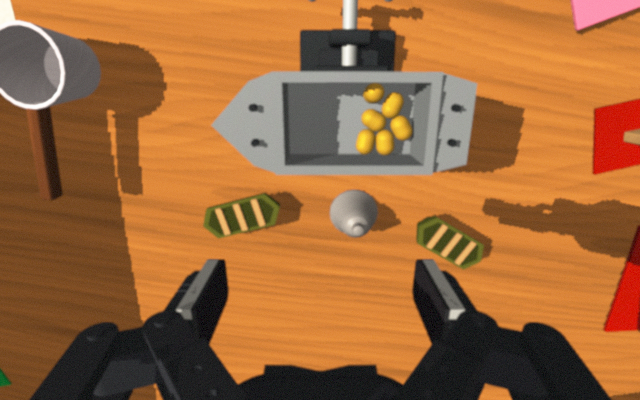

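```bash
python3 - <<'E'
import cv2
a=cv2.imread('pics/w14.png')[60:185,265:465]
cv2.imwrite('pics/z14.png',cv2.resize(a,None,fx=4,fy=4,interpolation=cv2.INTER_CUBIC))
E
```

```text
(no output)
```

View pics/z14.png

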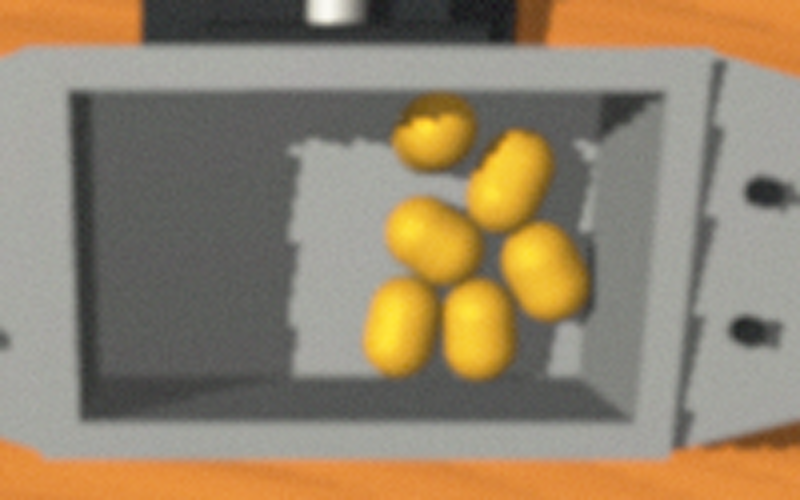

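```bash
cat > rect.py <<'E'
from h import *
from scipy.optimize import least_squares
def fitrect(cal,pts,L,W,z,x0):
    """pts ordered: (+L,+W),(+L,-W),(-L,-W),(-L,+W) in rect frame"""
    def corners(x):
        c,s=np.cos(x[2]),np.sin(x[2])
        return [np.array([x[0]+c*a-s*b,x[1]+s*a+c*b,z]) for a,b in [(L/2,W/2),(L/2,-W/2),(-L/2,-W/2),(-L/2,W/2)]]
    f=lambda x:np.concatenate([proj(cal,C)-p for C,p in zip(corners(x),pts)])
    o=least_squares(f,x0); print('rect',o.x[:2].round(4),'yaw',np.degrees(o.x[2]).round(2),'res px',o.fun.round(1)); return o.x
E
python3 - <<'E'
from rect import *
w=dict(np.load('cal_w14.npz'))
g=lambda u,v:np.array((265+u/4-.4,60+v/4-.4))
TL,TR,BR,BL=g(70,91),g(666,93),g(635,420),g(82,420)
# image left=bow(+x), image bottom = toward robot = +y hull
x=fitrect(w,[BL,TL,TR,BR],.116,.066,.117,[.56,.027,1.7])
for p in (TL,TR,BR,BL): print(atz(w,p,.117).round(4))
A=dict(np.load('cal_scene.npz'));B=dict(np.load('cal_side.npz'))
z1=lambda u,v:np.array((230+u/4-.4,120+v/4-.4)); z2=lambda u,v:np.array((240+u/4-.4,130+v/4-.4))
fitrect(A,[z1(575,400),z1(487,437),z1(373,348),z1(455,303)],.116,.066,.117,[.56,.027,1.7])
fitrect(B,[z2(480,370),z2(358,372),z2(345,243),z2(460,240)],.116,.066,.117,[.56,.027,1.7])
s=manip.sense(); 
# cover, from scene/side
q=[z1(272,208),z1(213,265),z1(90,197),z1(150,143)]
fitrect(A,[q[1],q[0],q[3],q[2]],.13,.08,.013,[.595,-.323,1.92]);
E
```

```text
rect [0.5624 0.0259] yaw 98.18 res px [-0.1  0.3  0.  -0.2  0.2 -0.4 -0.1  0.3]
[0.5866 0.088  0.117 ]
[ 0.603  -0.0268  0.117 ]
[ 0.5382 -0.0362  0.117 ]
[0.5217 0.0785 0.117 ]
rect [0.5602 0.0189] yaw 95.52 res px [-2.  -0.3  1.4  2.8  1.3 -1.4 -0.8 -1.3]
rect [0.56   0.0282] yaw 97.08 res px [ 0.1 -0.4 -0.1 -0.4  0.5  0.3 -0.6  0.7]
rect [ 0.594  -0.3271] yaw 137.01 res px [ 14.1 -22.3  -5.6   8.9 -14.6  20.3   6.8  -9.9]
```

>>> {"method": "play_rows", "body": {"steps": [[[0.003, 0.025, 0, 0, 0, 0], [0.005, 0.048, 0, 0, 0, 0], [0.005, 0.05, 0, 0, 0, 0], [0.005, 0.05, 0, 0, 0, 0], [0.005, 0.05, 0, 0, 0, 0], [0.005, 0.05, 0, 0, 0, 0], [0.005, 0.05, 0, 0, 0, 0], [0.005, 0.05, 0, 0, 0, 0], [0.005, 0.042, 0, 0, 0, 0], [0.002, 0.021, 0, 0, 0, 0]]]}}

```text
t: 23.7
tcp_pos: [0.6152, -0.3824, 0.2658]
tool_rot: [0.998, 0.069, 0.002, -0.001]
force: [-0.3, 0.5, 0.3]
finger_gap: 1.001
```

>>> {"method": "play_rows", "body": {"steps": [[[0, 0, 0, 0, 0, -8], [0, 0, 0, 0, 0, -10.5], [0, 0, 0, 0, 0, -10.5], [0, 0, 0, 0, 0, -10.5], [0, 0, 0, 0, 0, -10.5], [0, 0, 0, 0, 0, -10.5], [0, 0, 0, 0, 0, -10.5], [0, 0, 0, 0, 0, -10.5], [0, 0, 0, 0, 0, -10.5], [0, 0, 0, 0, 0, -10]]]}}

```text
t: 24.95
tcp_pos: [0.6151, -0.3796, 0.2661]
tool_rot: [0.571, 0.821, 0.002, 0.001]
force: [0.3, -0.6, -0.4]
finger_gap: 0.995
```

```bash
python3 - <<'E'
from h import *
s=log(); w=snap('wrist','w15')
np.savez('cal_w15.npz',**{q:np.array(w[q]) for q in ['K','k1','world_from_camera']})
for l,z in [('cover',.0)]:
    for r in manip.pinpoint(l,w)[:2]: print(l,r['point'],r['score'],atz(w,r['point'],z))
E
```

```text
t 24.95 q [-0.709  0.657  1.148  0.005  1.335 -1.066] p [ 0.6151 -0.3796  0.2661] F [ 0.3 -0.6 -0.4] gap 0.995
cover [499.0, 56.5] 0.91 [ 0.76231657 -0.2050852   0.        ]
cover [136.7, 137.9] 0.87 [ 0.40487978 -0.43366054  0.        ]
```

View pics/w15.png

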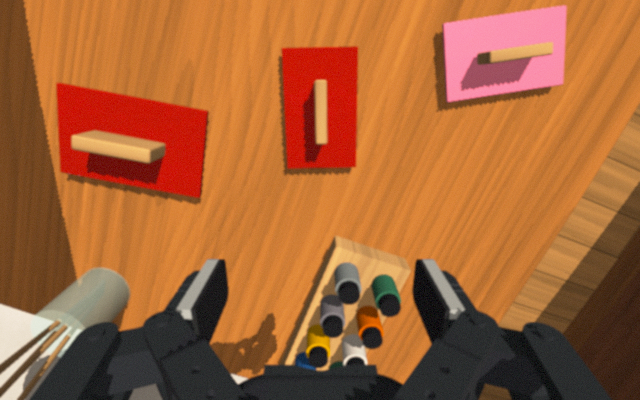

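```bash
python3 - <<'E'
import cv2
a=cv2.imread('pics/w15.png')[35:185,270:370]
cv2.imwrite('pics/z15.png',cv2.resize(a,None,fx=4,fy=4,interpolation=cv2.INTER_CUBIC))
E
```

```text
(no output)
```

View pics/z15.png

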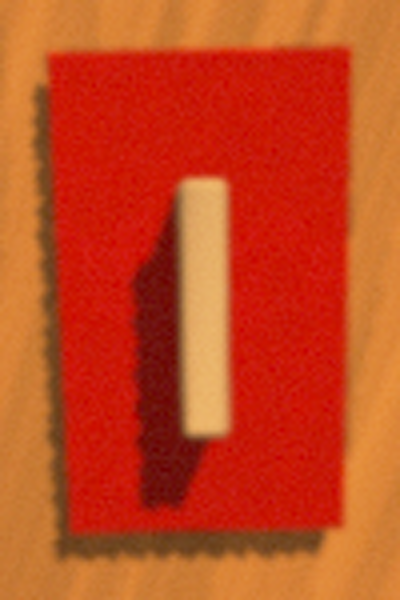

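```bash
python3 - <<'E'
from rect import *
w=dict(np.load('cal_w15.npz'))
g=lambda u,v:np.array((270+u/4-.4,35+v/4-.4))
x=fitrect(w,[g(49,54),g(351,47),g(343,524),g(70,533)],.13,.08,.013,[.595,-.323,1.92])
y=fitrect(w,[g(180,179),g(226,179),g(229,437),g(184,437)],.064,.012,.043,[.595,-.323,1.92])
yaw=np.degrees(x[2])
need([x[0],x[1],.2],down(yaw))
print(np.linalg.norm(x[:2]-y[:2]))
E
```

```text
rect [ 0.5976 -0.3283] yaw 111.39 res px [-0.7 -0.7  0.3 -0.4  0.5  1.2 -0.   0.2]
rect [ 0.5977 -0.3281] yaw 111.17 res px [-0.3  0.2  0.3 -0.   0.1 -0.2 -0.1  0. ]
shift [0.0542 0.0008 0.0661] turn [ 0.27 -0.04 -1.35]
0.0002109702128476221
```

>>> {"method": "play_rows", "body": {"steps": [[[0.027, 0.0004, 0, 0.2, 0, -0.6], [0.0272, 0.0004, 0.01, 0, 0, -0.7], [0, 0, 0.025, 0, 0, 0], [0, 0, 0.03, 0, 0, 0], [0, 0, 0.03, 0, 0, 0], [0, 0, 0.03, 0, 0, 0], [0, 0, 0.025, 0, 0, 0], [0, 0, 0.012, 0, 0, 0], [0, 0, 0, 0, 0, 0]]]}}

```text
t: 26.18
tcp_pos: [0.5973, -0.3283, 0.1035]
tool_rot: [0.564, 0.826, 0.001, -0.0]
force: [-0.1, -0.2, 1.0]
finger_gap: 0.997
```

```bash
python3 - <<'E'
from h import *
s=log(); w=snap('wrist','w16'); need([.5977,-.3282,.045],down(111.3))
np.savez('cal_w16.npz',**{q:np.array(w[q]) for q in ['K','k1','world_from_camera']})
E
```

```text
t 26.175 q [-0.667  0.783  1.391  0.002  0.969 -1.039] p [ 0.5973 -0.3283  0.1035] F [-0.1 -0.2  1. ] gap 0.997
shift [ 0.0006 -0.0001  0.0595] turn [0.1  0.02 0.01]
```

View pics/w16.png

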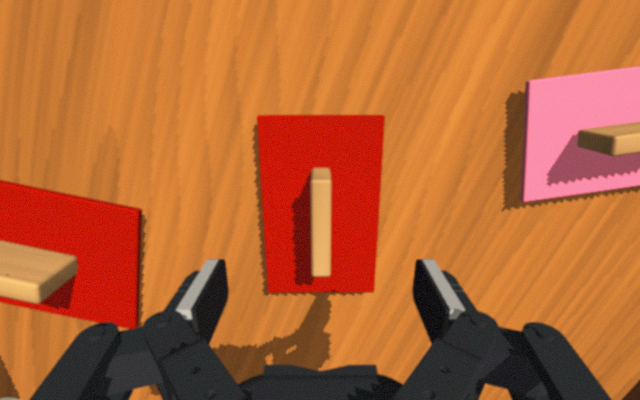

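Bar is centred between the jaws (column 320) and aligned; descend and grip.

>>> {"method": "play_rows", "body": {"steps": [[[0.0005, 0, 0.012, 0, 0, 0], [0, 0, 0.015, 0, 0, 0], [0, 0, 0.014, 0, 0, 0], [0, 0, 0.01, 0, 0, 0], [0, 0, 0.006, 0, 0, 0], [0, 0, 0.002, 0, 0, 0], [0, 0, 0, 0, 0, 0]]]}}

```text
t: 27.1
tcp_pos: [0.5978, -0.3282, 0.0453]
tool_rot: [0.564, 0.826, 0.001, 0.001]
force: [0.4, 0.1, -0.8]
finger_gap: 1.004
```

>>> {"method": "play_rows", "body": {"steps": [[[0, 0, 0, 0, 0, 0], [0, 0, 0, 0, 0, 0], [0, 0, 0, 0, 0, 0], [0, 0, 0, 0, 0, 0], [0, 0, 0, 0, 0, 0], [0, 0, 0, 0, 0, 0], [0, 0, 0, 0, 0, 0], [0, 0, 0, 0, 0, 0]]], "fingers": 0, "squeeze": 60}}

```text
t: 28.1
tcp_pos: [0.5979, -0.3282, 0.0454]
tool_rot: [0.564, 0.826, 0.001, 0.001]
force: [0.9, 0.5, 2.4]
finger_gap: 0.122
```

```bash
python3 - <<'E'
from h import *
s=log(); w=snap('wrist','w17'); need([.5624,.0259,.2],down(98.2))
E
```

```text
t 28.1 q [-0.666  0.862  1.409  0.002  0.869 -1.04 ] p [ 0.5979 -0.3282  0.0454] F [0.9 0.5 2.4] gap 0.122
shift [ 0.3426  0.0963 -0.1545] turn [1.100e-01 1.000e-02 1.317e+01]
```

View pics/w17.png

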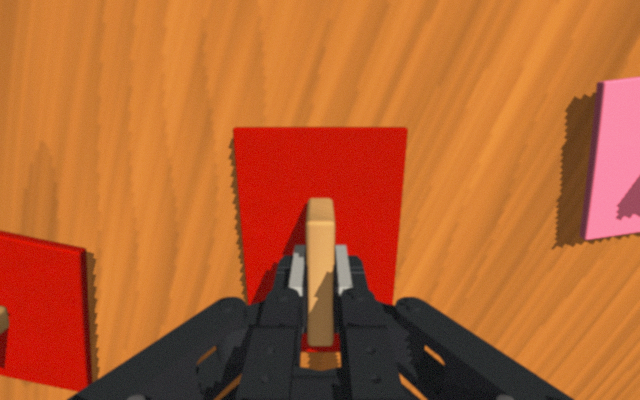

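>>> {"method": "play_rows", "body": {"steps": [[[0, 0, -0.006, 0, 0, 0], [0, 0, -0.016, 0, 0, 0], [0, 0, -0.026, 0, 0, 0], [0, 0, -0.032, 0, 0, 0], [0, 0, -0.032, 0, 0, 0], [0, 0, -0.032, 0, 0, 0], [0, 0, -0.026, 0, 0, 0], [0, 0, -0.016, 0, 0, 0], [0, 0, -0.006, 0, 0, 0], [0, 0, 0, 0, 0, 0]]]}}

```text
t: 29.4
tcp_pos: [0.5971, -0.328, 0.2369]
tool_rot: [0.564, 0.826, 0.001, 0.0]
force: [0.1, -0.0, -0.1]
finger_gap: 0.126
```

```bash
python3 - <<'E'
from h import *
s=log(); w=snap('wrist','w18'); np.savez('cal_w18.npz',**{q:np.array(w[q]) for q in ['K','k1','world_from_camera']});need([.5624,.0259,.23],down(98.2))
E
```

```text
t 29.4 q [-6.670e-01  6.250e-01  1.299e+00  1.000e-03  1.218e+00 -1.040e+00] p [ 0.5971 -0.328   0.2369] F [ 0.1 -0.  -0.1] gap 0.126
shift [0.342  0.0968 0.0068] turn [ 0.02 -0.11 13.17]
```

View pics/w18.png

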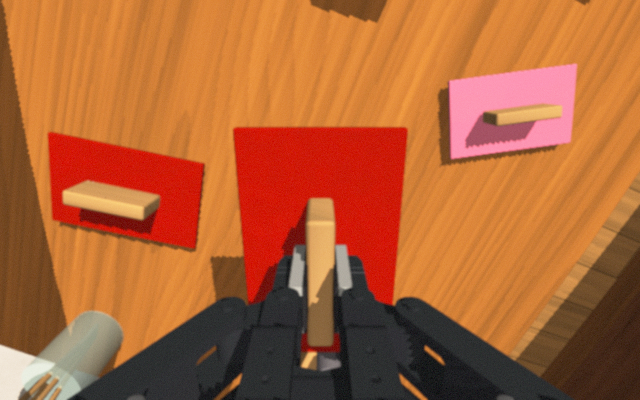

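>>> {"method": "play_rows", "body": {"steps": [[[0.018, 0.0032, 0, 0, 0, 0.7], [0.0325, 0.0057, 0, 0, 0, 1.2], [0.0415, 0.0073, 0, 0, 0, 1.56], [0.0415, 0.0073, 0, 0, 0, 1.56], [0.0415, 0.0073, 0, 0, 0, 1.56], [0.0415, 0.0073, 0, 0, 0, 1.56], [0.0415, 0.0073, 0, 0, 0, 1.56], [0.0415, 0.0073, 0, 0, 0, 1.56], [0.0325, 0.0057, 0, 0, 0, 1.2], [0.018, 0.0032, 0, 0, 0, 0.7]]]}}

```text
t: 30.7
tcp_pos: [0.5615, 0.0278, 0.2366]
tool_rot: [0.654, 0.756, 0.0, -0.001]
force: [0.3, -0.0, -0.1]
finger_gap: 0.122
```

>>> {"method": "play_rows", "body": {"steps": [[[0, 0, 0, 0, 0, 0], [0, 0, 0, 0, 0, 0]]]}}

```text
t: 30.95
tcp_pos: [0.5628, 0.0247, 0.237]
tool_rot: [0.655, 0.756, 0.0, 0.0]
force: [0.6, -0.1, -0.7]
finger_gap: 0.126
```

```bash
python3 - <<'E'
from h import *
s=log(); w=snap('wrist','w19'); np.savez('cal_w19.npz',**{q:np.array(w[q]) for q in ['K','k1','world_from_camera']});need([.5624,.0259,.175],down(98.2))
w=snap('side','s19');w=snap('scene','c19')
a=cv2.imread('pics/s19.png');b=cv2.imread('pics/c19.png')
cv2.imwrite('pics/m19.png',np.hstack([cv2.resize(a[130:270,260:428],(400,333),interpolation=cv2.INTER_CUBIC),cv2.resize(b[130:270,270:438],(400,333),interpolation=cv2.INTER_CUBIC)]))
E
```

```text
t 30.95 q [-1.550e-01  4.680e-01  1.610e+00  1.000e-03  1.063e+00 -2.990e-01] p [0.5628 0.0247 0.237 ] F [ 0.6 -0.1 -0.7] gap 0.126
shift [ 0.0017 -0.0005  0.0621] turn [ 0.05 -0.02 -0.02]
```

View pics/m19.png

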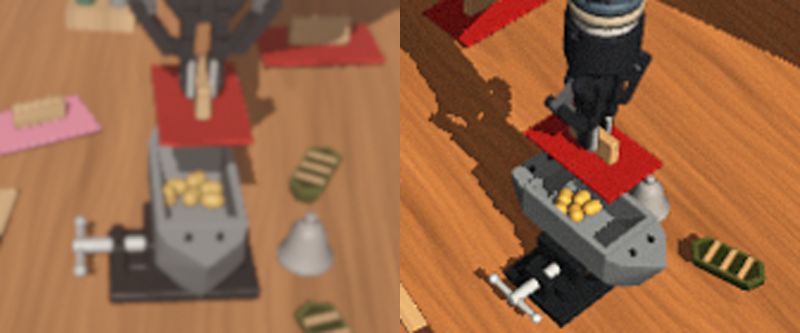

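View pics/w19.png

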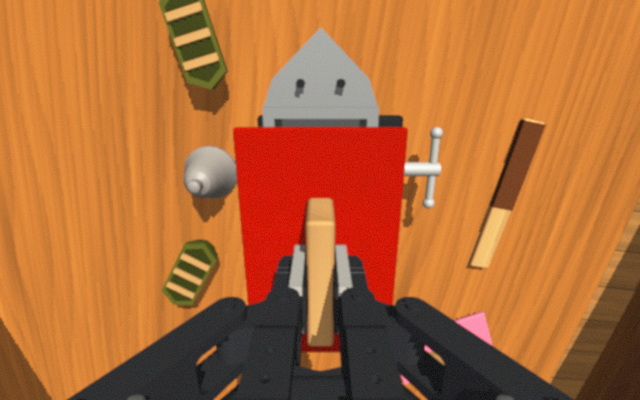

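```bash
python3 - <<'E'
from h import *
s=manip.sense(); w=dict(np.load('cal_w19.npz'))
t=np.array(s['tcp_pos']); u=np.array([np.cos(np.radians(98.2)),np.sin(np.radians(98.2))]); v=np.array([-u[1],u[0]])
tip=atz(w,(321,28),.112)[:2]; h=np.array([.5624,.0259]); print('tip in hold frame',(tip-h)@u,(tip-h)@v)
zp=t[2]-.0454+.0125
for p in [(235,127.5),(407,127.5)]:
    c=atz(w,p,zp)[:2]; print('cover corner rel tcp',(c-t[:2])@u,(c-t[:2])@v)
for p in [(263,118),(379,118)]:
    c=atz(w,p,.112)[:2]; print('deck edge in hold',(c-h)@u,(c-h)@v)
E
```

```text
tip in hold frame 0.11779038560155175 -0.0005934351705510779
cover corner rel tcp 0.06549538845018311 0.03961734252350552
cover corner rel tcp 0.06551227698728276 -0.03917306746364854
deck edge in hold 0.057916909458150444 0.04160848529024113
deck edge in hold 0.05793660662223498 -0.042938950539783416
```

>>> {"method": "play_rows", "body": {"steps": [[[0.0012, -0.0004, 0.006, 0, 0, 0], [0, 0, 0.013, 0, 0, 0], [0, 0, 0.016, 0, 0, 0], [0, 0, 0.014, 0, 0, 0], [0, 0, 0.008, 0, 0, 0], [0, 0, 0.004, 0, 0, 0], [0, 0, 0, 0, 0, 0]]]}}

```text
t: 31.98
tcp_pos: [0.5629, 0.026, 0.1762]
tool_rot: [0.655, 0.756, 0.001, 0.0]
force: [-0.0, 0.2, -1.2]
finger_gap: 0.121
```

```bash
python3 - <<'E'
from h import *
s=log(); need([.5622,.0255,.1545],down(98.2))
w=snap('wrist','w20');w=snap('side','s20');w=snap('scene','c20')
a=cv2.imread('pics/s20.png');b=cv2.imread('pics/c20.png');c=cv2.imread('pics/w20.png')
cv2.imwrite('pics/m20.png',np.hstack([cv2.resize(a[150:250,280:400],(266,222),interpolation=cv2.INTER_CUBIC),cv2.resize(b[160:260,300:420],(266,222),interpolation=cv2.INTER_CUBIC),cv2.resize(c,(266,222))]))
E
```

```text
t 31.975 q [-1.530e-01  5.520e-01  1.666e+00  1.000e-03  9.230e-01 -2.960e-01] p [0.5629 0.026  0.1762] F [-0.   0.2 -1.2] gap 0.121
shift [-0.0004 -0.0008  0.0217] turn [ 0.07 -0.03  0.01]
```

View pics/m20.png

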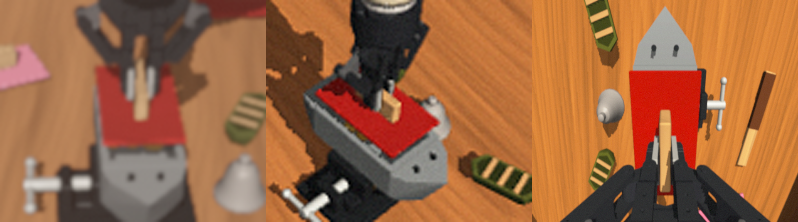

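Aligned over the mouth. Lower gently to home.

>>> {"method": "play_rows", "body": {"steps": [[[-0.0004, -0.0006, 0.004, 0, 0, 0], [0, 0, 0.005, 0, 0, 0], [0, 0, 0.005, 0, 0, 0], [0, 0, 0.004, 0, 0, 0], [0, 0, 0.002, 0, 0, 0], [0, 0, 0.001, 0, 0, 0], [0, 0, 0, 0, 0, 0]]]}}

```text
t: 33.0
tcp_pos: [0.5623, 0.0255, 0.1553]
tool_rot: [0.655, 0.756, 0.001, 0.0]
force: [-0.2, -0.5, -0.8]
finger_gap: 0.121
```

```bash
python3 - <<'E'
from h import *
s=log(); need([.5622,.0255,.1545],down(98.2))
E
```

```text
t 33.0 q [-1.540e-01  5.820e-01  1.683e+00  1.000e-03  8.750e-01 -2.980e-01] p [0.5623 0.0255 0.1553] F [-0.2 -0.5 -0.8] gap 0.121
shift [ 0.     -0.0001  0.0008] turn [ 0.08 -0.03  0.01]
```

>>> {"method": "play_rows", "body": {"steps": [[[0, 0, 0.0008, 0, 0, 0], [0, 0, 0.0007, 0, 0, 0], [0, 0, 0, 0, 0, 0]]]}}

```text
t: 33.38
tcp_pos: [0.5625, 0.0255, 0.1544]
tool_rot: [0.655, 0.756, 0.001, 0.001]
force: [-1.3, -0.1, 4.3]
finger_gap: 0.123
```

>>> {"method": "play_rows", "body": {"steps": [[[0, 0, 0, 0, 0, 0], [0, 0, 0, 0, 0, 0], [0, 0, 0, 0, 0, 0], [0, 0, 0, 0, 0, 0], [0, 0, -0.004, 0, 0, 0], [0, 0, -0.015, 0, 0, 0], [0, 0, -0.035, 0, 0, 0], [0, 0, -0.04, 0, 0, 0], [0, 0, -0.03, 0, 0, 0], [0, 0, -0.01, 0, 0, 0]]], "fingers": 1}}

```text
t: 34.62
tcp_pos: [0.5632, 0.0253, 0.291]
tool_rot: [0.655, 0.756, 0.002, 0.003]
force: [0.4, -0.9, -0.6]
finger_gap: 1.0
```

```bash
python3 - <<'E'
from h import *
s=log()
w=snap('wrist','w21');np.savez('cal_w21.npz',**{q:np.array(w[q]) for q in ['K','k1','world_from_camera']});w=snap('side','s21');w=snap('scene','c21')
a=cv2.imread('pics/s21.png');b=cv2.imread('pics/c21.png');c=cv2.imread('pics/w21.png')
cv2.imwrite('pics/m21.png',np.hstack([cv2.resize(a[150:250,280:400],(400,333),interpolation=cv2.INTER_CUBIC),cv2.resize(b[160:260,300:420],(400,333),interpolation=cv2.INTER_CUBIC)]))
E
```

```text
t 34.625 q [-1.540e-01  4.030e-01  1.552e+00  1.000e-03  1.180e+00 -2.970e-01] p [0.5632 0.0253 0.291 ] F [ 0.4 -0.9 -0.6] gap 1.0
```

View pics/m21.png

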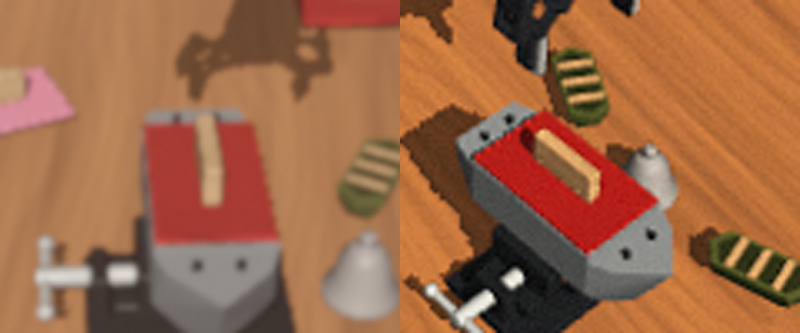

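View pics/w21.png

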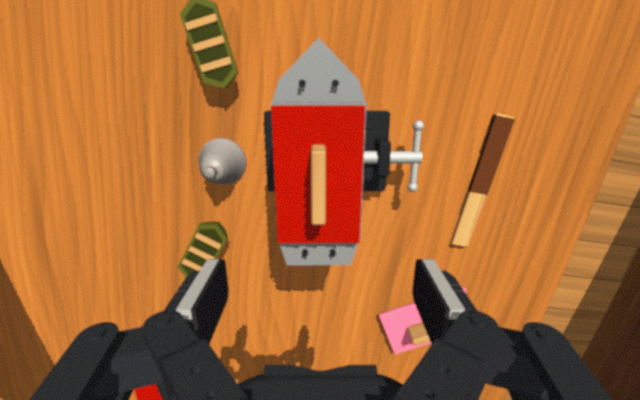

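```bash
python3 - <<'E'
from rect import *
w=dict(np.load('cal_w21.npz'))
p=[np.array(t,float) for t in [(272.5,106.5),(364.5,106),(358.5,242),(278,243.5)]]
for z in (.117,.122,.130):
    x=fitrect(w,p,.13,.08,z,[.56,.026,1.71])
    print(z,(x[:2]-[.5624,.0259]))
a=cv2.imread('pics/s21.png');b=cv2.imread('pics/c21.png')
cv2.imwrite('pics/z21.png',np.hstack([cv2.resize(a[300:400,280:430],(400,266)),cv2.resize(b[270:350,380:500],(400,266))]))
s=manip.sense();print(s['t'],s['qd'])
E
```

```text
rect [0.5629 0.0233] yaw 98.2 res px [-0.4  0.5 -0.   1.   0.3 -0.3  0.2 -1.6]
0.117 [ 0.00046638 -0.00257371]
rect [0.5627 0.0245] yaw 98.2 res px [-1.3 -0.4  0.8  0.   0.9  1.  -0.4 -0.3]
0.122 [ 0.00029596 -0.0014272 ]
rect [0.5624 0.0263] yaw 98.2 res px [-2.7 -2.   2.2 -1.5  2.   3.2 -1.5  1.9]
0.13 [2.60344886e-05 3.89547449e-04]
34.775 [-0.00139919  0.02764468  0.02565682 -0.00127163 -0.00283502 -0.00027935]
```

View pics/z21.png

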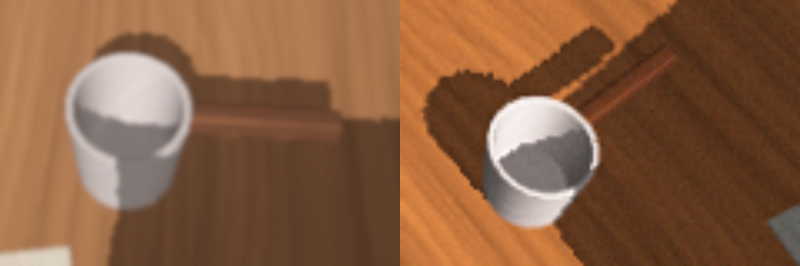

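Cover is home (about 1.5 mm off centre, square, and its height fits the seated level best), the cup stands upright and empty, and the gripper is clear.

```bash
python3 - <<'E'
from station import manip
print(manip.sign_off())
E
```

```text
the job is handed in; nothing more can be done
None
```

I finished the job and handed it in at about 35 s of the 72 s allowed. The sign-off gives no verdict, so what follows rests on my own checks.

**What I did:** I gripped the cup by its handle and carried it over the hold. I rolled it to 117° to pour, then put it back upright close to where it started. I then gripped the smaller red cover by its bar and set it into the mouth. After that I released it and raised the gripper to a TCP height of 0.29 m.

**Last checks:**
- **Slugs:** The wrist picture before closing showed all six on the hold floor, and the cup was empty.
- **Cover:** It is about 1.5 mm off the hold's centre and square within 0.1°. Its corners fit the seated height best, to within a few millimetres.
- **Cup:** It stands upright on the desk.
- **Bystanders:** The lifeboats, bell and sanding stick look where they were in the pictures. I did not measure their positions again at the end.

**Disagreements:**
- The hold centre from my first scene-camera corner picks was about 7 mm off in y and 3° in yaw. The wrist view had the smallest error (0.4 px or less) and the bow tip agreed with it to under 1 mm, so I used that.
- A fit of the cover's corners in the scene picture failed because I gave them in the wrong order. I measured the cover again from the wrist camera.

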